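Close up the row on the sloping parts shelf and chock it

ROBOT

A 7-joint arm with a two-finger parallel gripper is mounted at the origin on the work surface. World frame = base frame: x ahead of the robot, y to its left, z up, the work surface at z = 0. Lengths are in m, angles in rad, forces in N, time in s.
With the tool pointing down it reaches from about 0.4 to 0.85 m from the base axis. Payload 10.4 kg.
Tool frame: the origin (TCP) lies midway between the tips of the shut fingers; the grasp point (between the pads) lies manip.grip_depth behind it (manip.grip_depth is the distance from the TCP to the grasp point, in m); z points along the fingers, x is the direction in which the jaws open and shut, and the axes are right-handed (so a half turn about z gives the same grasp; the last joint's range is limited). The gripper opens to 85 mm and grips with 20 to 120 N. Pads are 22 mm wide; open, the fingers measure 114 mm over their backs; the gripper's body (76 mm by 85 mm) begins 54 mm behind the grasp point. The pads swing forward as they close: fully open they stand 13 mm farther back than shut.
Start: joints at [-1.248, 0.332, -0.065, 1.46, 0.022, 1.35, -0.088], TCP at [0.212, 0.588, 0.231] pointing down, gripper open.
Joint ranges: [-2.6, 2.6], [-0.5, 2.12], [-1.47, 1.34], [0.16, 2.42], [-1.27, 4.41], [0.06, 2.06], [-2.6, 2.6]. Speed limits (rad/s): [2.22, 2.22, 2.79, 2.79, 3.14, 3.14, 3.14].

INTERFACE

Orientations are given as a unit quaternion [x, y, z, w].
In Python, from workcell import manip gives the robot as it stands. The module is installed in compiled form; this text tells all that it offers.
- The arm moves only by the tool send_rows, never from a script. Its argument "steps" is a list of rows, each a list of 2 entries, a list of its own where there are three numbers: the shift along the tool's x, y, z in m, then the turn about the tool's z in rad. In form: [[[x, y, z], spin], ...]. A call has exactly 8 rows; each row is the pose to reach, as a shift and turn from the pose commanded when the call began, along the tool's axes at that moment; what a row does not reach only later rows make up. A row lasts 1/8 s, in which the tool goes at most 62.5 mm and 10.7 degrees, less where a joint would pass 70% of its speed; a pose out of reach is approached as far as the arm can. A call with a gripper value outside its range is refused whole. "hand" is the opening, from 0 (shut) to 1 (fully open), set as the call begins (left out, the last holds). The fingers move at their own pace and stop on an object; "force" is the grip in N (left out, the last holds). Time passes only in rows, so rows that repeat a pose let the fingers close, or fill a call up. It gives the time, the measured TCP pose, the force and the opening at its end, in the units of the state.
- manip.get_obs(): the state, without advancing time (a new reading comes with each control period).
- manip.camera(name): name is "scene" or "top" or "wrist"; returns (picture, depth): 400x640x3 uint8, red, green, blue; 400x640 float32, m along the optical axis (not along the pixel's ray), 0 where there is no reading.
- manip.camera_info(name): a dict with "intrinsics" (3x3 intrinsics, pixels), "pose" (4x4, takes a point from camera to world coordinates); the wrist camera has in their place "T_tool_cam" (4x4, takes a point from camera to tool coordinates, whose origin is the TCP and whose axes are the tool frame's). Camera axes: x right, y up, looking along -z (the intrinsics and any distortion apply to the point x, -y, -z); pixel columns grow to the right and rows downward; lengths in m; the calibration is good to about 2 mm. A picture is of the moment at which its call begins: read the wrist's pose just before it. camera_info takes no time and is no camera call.
- manip.hand_in(): hands the job in, once; it reports no verdict.
The state is a dict: "clock": time; "joint_pos": joint angles; "joint_velocities": joint speeds; "tau": joint torques, N m; "position": TCP position; "ee_rot": TCP orientation; "ft_force": force on the tool from outside, world axes, zero at the start; "torque": the same for the moment, N m; "grip_width": opening from 0.0 (shut) to 1.0 (fully open).
Only numpy, scipy, OpenCV 4.12 (cv2) and the standard library are available. Lean on these libraries where they do the work, as an engineer would, in place of code of your own. Each camera call takes 0.05 s, during which the arm holds its last target.

TASK

Tidy the sloping shelf: push the three metal box modules, in the order they stand, up the slope against the end stop so that they stand square and touch side by side, then lay the flanged steel tube from its rest across the shelf as the next in the row, touching the lowest module. Slide the black wedge chock up snug against the tube's low side so that it cannot roll and no gap is left in the row, keep everything lying flat on the shelf and centred across it, push gently at the stop, and leave the other things where they are.

Things in the scene. Friction and masses are not known exactly. Their poses are not given: they have to be found in the camera images.
- shelf: low aluminium shelf, fixed, a plain deck 130 (x) by 400 (y) by 12 mm thick that slopes by 4 degrees (0.07 rad): its +y axis runs up the slope to the end stop, x runs across it, z is square to the deck. Origin in the middle of the deck's underside, 12 mm below the deck's top face. A lip 8 mm high closes the low end (inner face at y = -192 mm). No walls along the long sides.
- stop: black end stop fixed at the shelf's high end, a wall 130 mm wide, 15 mm thick and 60 mm high above the deck; its frame is the same as the shelf's frame (same origin), its face towards the row lies at y = +185 mm. Rigid but delicate: more than 45 N against it is too much.
- module_a: aluminium box module, 85 (x) by 45 (y) by 45 mm high, two brass connectors 10 mm high on top, about 0.26 kg; origin at the centre of its underside, z up, y across its 45 mm width. Stands loose on the shelf with a gap to its neighbours. The highest one, nearest the stop.
- module_b: aluminium box module, 85 (x) by 45 (y) by 45 mm high, two brass connectors 10 mm high on top, about 0.26 kg; origin at the centre of its underside, z up, y across its 45 mm width. Stands loose on the shelf with a gap to its neighbours. The middle one.
- module_c: aluminium box module, 85 (x) by 45 (y) by 45 mm high, two brass connectors 10 mm high on top, about 0.26 kg; origin at the centre of its underside, z up, y across its 45 mm width. Stands loose on the shelf with a gap to its neighbours. The lowest one.
- tube_center (a point): centre of the steel tube with a flange at each end, 64 mm long along its own x axis, lying on its side; flanges 44 mm in diameter and 8 mm thick at the ends, between them a bare tube 32 mm in diameter and 48 mm long; about 0.65 kg. It rolls. When it touches a module its centre is 22 mm from that module's face; lying on the deck its centre is 22 mm above it.
- rest: fixed grey plastic rest in which the tube lies at the start, a plate 85 by 70 mm, 6 mm thick, with four small nubs (top 14 mm above the table) beside the flanges; origin at the centre of its underside, x along the tube. The middle of the tube is free on both sides.
- chock: black rubber wedge chock, loose on the low part of the shelf, 84 (x) by 40 (y) by 30 mm high, about 0.15 kg: upright back face at y = -20 mm, a face inclined 50 degrees from a thin toe at y = +20 mm (towards the stop) up to the 15 mm wide top. Origin at the centre of its underside. Snug against the tube, both on the deck, the tube's centre is 30.3 mm in +y from the chock's origin. It slides when pushed at the back and stays where it is left. Pushed too hard it lifts the tube.
- stub: bystander: short upright steel tube stub with two flanges, 44 mm in diameter, 40 mm high; origin under its centre. Leave it.
- blank: bystander: flat round steel disc, 55 mm in diameter, 10 mm thick. Leave it.
- collar: bystander: aluminium ring, 60 mm in diameter. Leave it.
- screwdriver: bystander: screwdriver. Leave it.
- spanner: bystander: spanner. Leave it.
- cup: bystander: blue plastic cup, 85 mm high. Leave it.
Things that resemble listed ones, but are neither listed nor needed, are in the scene too. Leave any blue look-alike of the part that bears tube_center alone.

How it is judged:
By the outcome, as a careful person would: the job done as asked, in the order asked, and still so for the second after the job is handed in, with the robot touching nothing.
It also fails if it takes over 72 s, if anything falls off the work surface, if the arm or the gripper's body presses on something with over 40 N, if the wrist force passes 120 N, or if a joint passes its speed limit or range.

## Working session

There is one attempt and no reset: what is moved stays moved. The work goes in short steps, Python scripts to look and compute and a tool call to move; the robot and the scene stay as the last step left them, time stands still between calls to the robot, and variables do not carry over. Pictures are saved under pics/ and viewed, and the job is handed in when it is done.

Besides the shell and the picture viewer there is one more tool, called by a JSON object that holds its "fn" and its "kwargs", one argument or row to a line. send_rows: Moves the arm, as the interface text tells. Its arguments: {"type":"object","properties":{"steps":{"type":"array"},"hand":{"type":"number"},"force":{"type":"number"}},"required":["steps"]}

```bash
mkdir -p pics; ls; python3 - <<'E'
from workcell import manip
import cv2,numpy as np
np.set_printoptions(precision=4,suppress=True)
print(manip.get_obs(), manip.grip_depth)
for n in ["scene","top","wrist"]:
    print(n,manip.camera_info(n))
for n in ["scene","top"]:
    p,d=manip.camera(n); cv2.imwrite(f"pics/{n}0.png",p[:,:,::-1]); np.save(f"pics/{n}0d.npy",d)
E
```

```text
pics
{'clock': 0.0, 'joint_pos': array([-1.2476,  0.3329, -0.0647,  1.4609,  0.0216,  1.3499, -0.0885]), 'joint_velocities': array([ 0.0004, -0.0012, -0.0002,  0.001 , -0.0019,  0.001 ,  0.0008]), 'tau': array([  0.0006, -62.5461,   0.0493, -39.1581,   0.0162,   0.0105,
        -0.    ]), 'position': array([0.2117, 0.5876, 0.2305]), 'ee_rot': array([ 0.8182,  0.5749, -0.0006,  0.0004]), 'ft_force': array([-0.    ,  0.0964, -0.3805]), 'torque': array([-0.0037, -0.0057, -0.0312]), 'grip_width': 0.9984489835100273} 0.0187
scene {'intrinsics': array([[405.494 ,   0.    , 317.5745],
       [  0.    , 405.494 , 203.1894],
       [  0.    ,   0.    ,   1.    ]]), 'pose': array([[ 0.7243, -0.4494,  0.5229,  1.048 ],
       [ 0.6893,  0.4514, -0.5667, -0.5832],
       [ 0.0187,  0.7709,  0.6367,  0.7374],
       [ 0.    ,  0.    ,  0.    ,  1.    ]])}
top {'intrinsics': array([[450.1345,   0.    , 316.1182],
       [  0.    , 450.1345, 201.3375],
       [  0.    ,   0.    ,   1.    ]]), 'pose': array([[ 0.0323,  0.975 , -0.2198,  0.2546],
       [-0.9995,  0.0304, -0.0122, -0.0133],
       [-0.0053,  0.22  ,  0.9755,  1.2202],
       [ 0.    ,  0.    ,  0.    ,  1.    ]])}
wrist {'intrinsics': array([[307.3638,   0.    , 320.0798],
       [  0.    , 307.3638, 205.2649],
       [  0.    ,   0.    ,   1.    ]]), 'T_tool_cam': array([[ 1.    , -0.0001, -0.0015,  0.0004],
       [-0.0005, -0.949 , -0.3153, -0.0818],
       [-0.0014,  0.3153, -0.949 , -0.142 ],
       [ 0.    ,  0.    ,  0.    ,  1.    ]])}
```

View pics/scene0.png

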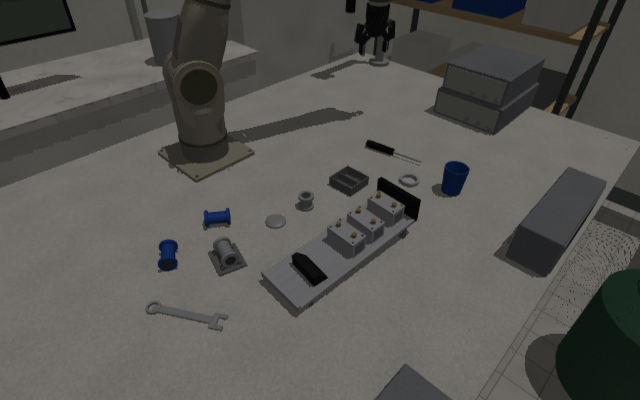

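View pics/top0.png

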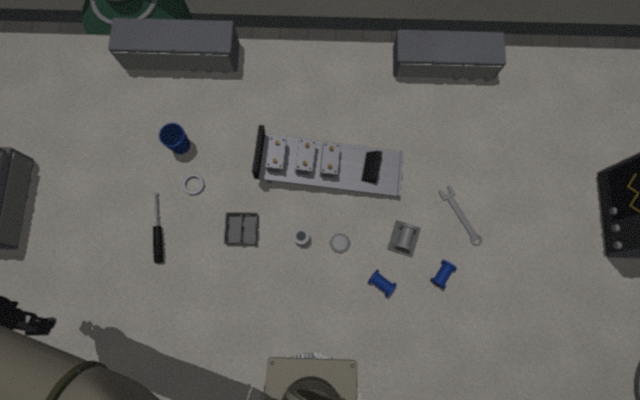

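The scene view shows the shelf with its black stop at (400,197), modules at (386,206), (366,222) and (347,237), the chock at (308,268), and the tube in its rest at (226,250). The tube candidates are the grey one at top (404,237) and the blue look-alikes at top (382,284) and (444,273). The grey one lying in the grey rest fits the description. I'll confirm that in an enlarged crop.

```bash
cat > h.py <<'E'
import numpy as np,cv2
from workcell import manip
np.set_printoptions(precision=4,suppress=True)
def ray(ci,u,v,pose=None):
    K=ci["intrinsics"];P=ci["pose"] if pose is None else pose
    d=np.array([(u-K[0,2])/K[0,0],-(v-K[1,2])/K[1,1],-1.])
    return P[:3,3],P[:3,:3]@d
def pt(ci,u,v,z,pose=None):   # depth along axis
    o,d=ray(ci,u,v,pose); return o+d*z
def cloud(ci,D,pose=None):
    K=ci["intrinsics"];P=ci["pose"] if pose is None else pose
    v,u=np.mgrid[:D.shape[0],:D.shape[1]]
    X=np.stack([(u-K[0,2])/K[0,0]*D,-(v-K[1,2])/K[1,1]*D,-D],-1)
    return X@P[:3,:3].T+P[:3,3]
E
python3 - <<'E'
from h import *
t=cv2.imread("pics/top0.png"); s=cv2.imread("pics/scene0.png")
def g(a): return np.clip(a.astype(float)*1.8,0,255).astype(np.uint8)
cv2.imwrite("pics/topc.png",g(cv2.resize(t[110:310,240:460],None,fx=3.6,fy=3,interpolation=cv2.INTER_CUBIC)[:600]))
cv2.imwrite("pics/scenec.png",g(cv2.resize(s[170:320,180:430],None,fx=3.2,fy=3.2,interpolation=cv2.INTER_CUBIC)))
ci=manip.camera_info("top"); D=np.load("pics/top0d.npy"); C=cloud(ci,D)
for u,v in [(330,180),(390,187),(340,215),(398,160),(278,143),(306,149),(330,153),(375,165),(404,237),(262,140),(440,230),(282,182)]:
    print(u,v,D[v,u],C[v,u])
E
```

```text
330 180 1.2164279 [ 0.5793 -0.0341  0.0461]
390 187 1.2248821 [ 0.5683 -0.198   0.0329]
340 215 1.240041 [ 0.4925 -0.065   0.002 ]
398 160 1.2435275 [ 0.6465 -0.2207  0.0311]
278 143 1.1707537 [0.6566 0.1047 0.1121]
306 149 1.1888497 [0.6498 0.0322 0.0911]
330 153 1.1883303 [ 0.6413 -0.0315  0.0889]
375 165 1.2062865 [ 0.6197 -0.1533  0.0641]
404 237 1.1840429 [ 0.4308 -0.2327  0.0434]
262 140 1.171212 [0.663  0.1466 0.1136]
440 230 1.2303259 [ 0.4595 -0.339   0.0011]
282 182 1.2158827 [0.5697 0.0953 0.0461]
```

View pics/topc.png

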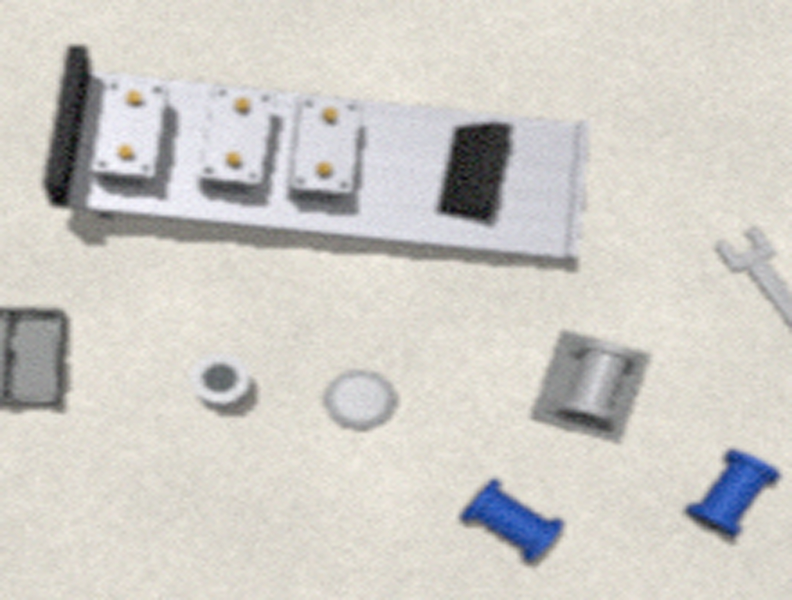

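View pics/scenec.png

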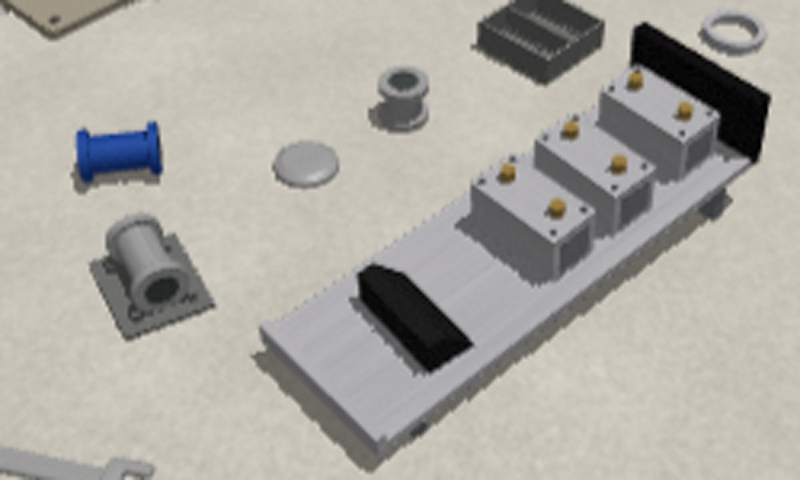

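The crop confirms it. The grey flanged tube in the grey rest at top (404,237) is the one that bears tube_center, and the two blue spools are look-alikes. Next I'll measure the shelf plane, edges and objects from the depth clouds.

```bash
cat >> h.py <<'E'
def fitplane(P,it=6,th=.004):
    m=np.ones(len(P),bool)
    for i in range(it):
        A=np.c_[P[m][:,:2],np.ones(m.sum())]; c=np.linalg.lstsq(A,P[m][:,2],rcond=None)[0]
        r=P[:,2]-np.c_[P[:,:2],np.ones(len(P))]@c; m=np.abs(r)<th*(1+2*(it-1-i)/it)
    return c,m,r
E
python3 - <<'E'
from h import *
for n in ["top","scene"]:
    ci=manip.camera_info(n); D=np.load(f"pics/{n}0d.npy"); C=cloud(ci,D); C[D==0]=np.nan
    x,y,z=C[...,0],C[...,1],C[...,2]
    # table
    t=(x>.3)&(x<.5)&(y>-.15)&(y<.2)&(abs(z)<.01); print(n,"table z",np.nanmedian(z[t]),z[t].std())
    m=(x>.53)&(x<.7)&(y>-.25)&(y<.17)&(z>.02)&(z<.06)
    P=C[m]; c,ok,r=fitplane(P); print("plane",c,ok.sum(),r[ok].std(),"slope",np.hypot(*c[:2]),"dir",np.degrees(np.arctan2(c[1],c[0])))
    P=P[ok]; rc=cv2.minAreaRect((P[:,:2]*1000).astype(np.float32)); print(rc, cv2.boxPoints(rc))
E
```

```text
top table z -0.0001628462888652038 0.0027020561102760214
plane [0.0064 0.0699 0.0398] 3640 0.0019204398089767117 slope 0.07015335794811693 dir 84.78311500305962
((625.3165893554688, -34.35505676269531), (395.7412109375, 132.15802001953125), 85.39762115478516) [[ 543.5734 -226.2854]
 [ 675.3054 -236.8898]
 [ 707.0598  157.5753]
 [ 575.3278  168.1797]]
scene table z -0.0004671242542989562 0.0023553284312595817
plane [0.0023 0.071  0.0425] 3659 0.0014482292261153535 slope 0.07099522657070385 dir 88.17899578757427
((626.59326171875, -36.76385498046875), (386.977783203125, 132.16693115234375), 85.6463623046875) [[ 546.0123 -224.6779]
 [ 677.7979 -234.711 ]
 [ 707.1742  151.1502]
 [ 575.3887  161.1833]]
```

{"fn": "send_rows", "kwargs": {
  "steps": [
    [[-0.034,0.045,-0.01],0.165],
    [[-0.068,0.09,-0.02],0.33],
    [[-0.102,0.136,-0.03],0.495],
    [[-0.136,0.182,-0.04],0.66],
    [[-0.17,0.227,-0.05],0.825],
    [[-0.204,0.273,-0.06],0.99],
    [[-0.238,0.318,-0.07],1.15],
    [[-0.272,0.364,-0.08],1.302]
  ],
  "hand": 0.0
}}

```text
clock: 1.1
position: [0.4627, 0.207, 0.3115]
ee_rot: [0.999, -0.041, -0.0, -0.0]
ft_force: [0.6, -0.7, -0.6]
grip_width: -0.001
```

```bash
cat >> h.py <<'E'
from scipy.spatial.transform import Rotation as R
def st():
    o=manip.get_obs(); M=np.eye(4); M[:3,:3]=R.from_quat(o["ee_rot"]).as_matrix(); M[:3,3]=o["position"]; return o,M
def rep():
    o,M=st(); print("t%.2f"%o["clock"],o["position"],"xang %.2f"%np.degrees(np.arctan2(M[1,0],M[0,0])),"tilt",M[:2,2],"F",o["ft_force"],"w%.3f"%o["grip_width"]); return o,M
def shift(M,target,ang=None):
    t=M[:3,:3].T@(np.array(target)-M[:3,3]); s=None
    if ang is not None:
        a=np.arctan2(M[1,0],M[0,0]); s=(-(np.radians(ang)-a)+np.pi)%(2*np.pi)-np.pi
    print("->",target,"shift",t,"spin",s); return t,s
E
python3 -c "
from h import *
o,M=rep(); shift(M,[.58,.03,.33],-4.5)"
```

```text
t1.10 [0.4627 0.207  0.3115] xang -4.69 tilt [-0.0002  0.0002] F [ 0.5604 -0.6844 -0.571 ] w-0.001
-> [0.58, 0.03, 0.33] shift [ 0.1314  0.1668 -0.0185] spin -0.0033681974692902905
```

{"fn": "send_rows", "kwargs": {
  "steps": [
    [[0.033,0.042,-0.005],0],
    [[0.066,0.083,-0.01],0],
    [[0.1,0.125,-0.014],0],
    [[0.131,0.167,-0.018],0],
    [[0.131,0.167,-0.018],0],
    [[0.131,0.167,-0.018],0],
    [[0.131,0.167,-0.018],0],
    [[0.131,0.167,-0.018],0]
  ]
}}

```text
clock: 2.1
position: [0.5796, 0.0332, 0.3293]
ee_rot: [0.999, -0.038, -0.0, -0.0]
ft_force: [-0.7, -0.1, 0.3]
grip_width: -0.003
```

```bash
cat >> h.py <<'E'
def wrist(name):
    o,M=st(); p,d=manip.camera("wrist"); ci=manip.camera_info("wrist"); P=M@ci["T_tool_cam"]
    cv2.imwrite(f"pics/{name}.png",p[:,:,::-1]); np.savez(f"pics/{name}.npz",p=p,d=d,P=P); return p,d,ci,P
E
python3 -c "
from h import *
rep(); p,d,ci,P=wrist('w1')
cv2.imwrite('pics/w1v.png',np.clip(cv2.resize(p[:,:,::-1],(800,500),interpolation=cv2.INTER_CUBIC)*1.7,0,255))
"
```

```text
t2.10 [0.5796 0.0332 0.3293] xang -4.31 tilt [-0.      0.0005] F [-0.6502 -0.1341  0.3058] w-0.003[ WARN:0@1.070] global loadsave.cpp:1063 imwrite_ Unsupported depth image for selected encoder is fallbacked to CV_8U.
```

View pics/w1v.png

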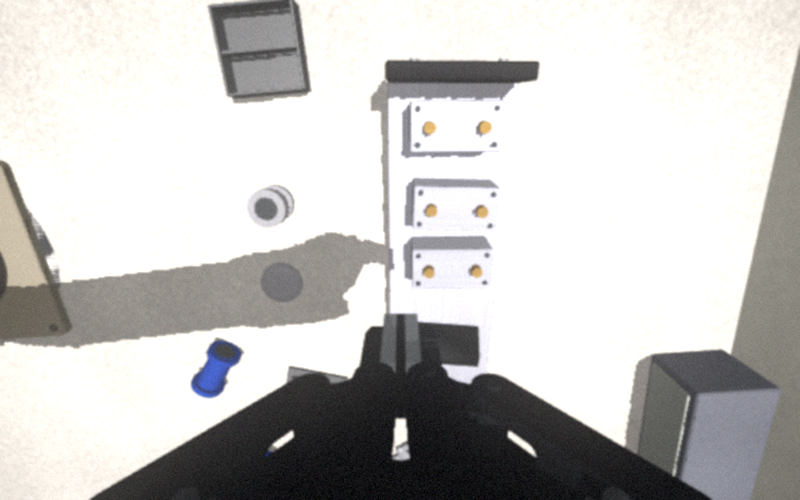

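The wrist view shows the stop across the top (460,70), modules at (455,125), (455,205) and (452,265), all shifted to the right (+x) of the deck, and the chock partly hidden at (450,343). I'll measure these.

```bash
cat > m1.py <<'E'
from h import *
import sys
z=np.load(f"pics/{sys.argv[1]}.npz"); p,D,P=z["p"],z["d"],z["P"]; ci=manip.camera_info("wrist")
C=cloud(ci,D,P); C[D==0]=np.nan; x,y,zz=C[...,0],C[...,1],C[...,2]
g=cv2.cvtColor(p,cv2.COLOR_RGB2GRAY)
t=(x>.35)&(x<.5)&(y>-.15)&(y<.2)&(abs(zz)<.012); print("table",np.nanmedian(zz[t]),np.nanstd(zz[t]))
m=(x>.53)&(x<.72)&(y>-.14)&(y<.16)&(zz>.02)&(zz<.062)
Q=C[m]; c,ok,r=fitplane(Q); print("deck plane",c,ok.sum(),r[ok].std())
Q=Q[ok]
# edges per y-bin
a=np.radians(85.5); e=np.array([np.cos(a),np.sin(a)]); n=np.array([e[1],-e[0]])
s=Q[:,:2]@e; u=Q[:,:2]@n
L=[];Rr=[]
for b in np.arange(-.1,.2,.01):
    k=(s>b)&(s<b+.01)
    if k.sum()>10: L.append((b+.005,np.percentile(u[k],1.5),np.percentile(u[k],98.5),k.sum()))
print(np.array(L))
E
python3 m1.py w1
```

```text
table -0.0005635565716682889 0.0022799878059213195
deck plane [0.0066 0.0699 0.0394] 9423 0.0008987987437742763
[[ -0.085    0.6613   0.6905  39.    ]
 [ -0.075    0.6012   0.6898 292.    ]
 [ -0.065    0.5989   0.689  333.    ]
 [ -0.055    0.5643   0.6895 442.    ]
 [ -0.045    0.5643   0.6887 455.    ]
 [ -0.035    0.5644   0.6893 491.    ]
 [ -0.025    0.5644   0.6898 412.    ]
 [ -0.015    0.5629   0.6904 131.    ]
 [ -0.005    0.563    0.6907 132.    ]
 [  0.005    0.563    0.6909 129.    ]
 [  0.015    0.5631   0.6906 132.    ]
 [  0.025    0.5632   0.6906 149.    ]
 [  0.035    0.5632   0.6911 158.    ]
 [  0.045    0.5633   0.6899 478.    ]
 [  0.055    0.5619   0.6908 203.    ]
 [  0.065    0.562    0.691  159.    ]
 [  0.075    0.562    0.6904 162.    ]
 [  0.085    0.5621   0.6905 165.    ]
 [  0.095    0.5622   0.6906 175.    ]
 [  0.105    0.5623   0.6906 241.    ]
 [  0.115    0.5637   0.6893 680.    ]
 [  0.125    0.5638   0.6892 766.    ]
 [  0.135    0.5638   0.689  627.    ]
 [  0.145    0.5626   0.6906 201.    ]
 [  0.155    0.5627   0.6907 203.    ]
 [  0.165    0.5627   0.6907 206.    ]
 [  0.175    0.5628   0.6909 214.    ]
 [  0.185    0.5629   0.6907 306.    ]
 [  0.195    0.5642   0.689  880.    ]
 [  0.205    0.563    0.6887 462.    ]]
```

```bash
cat >> h.py <<'E'
A4=0.07; ANG=np.radians(85.5); U0=.6268; Z0=.0401
ee=np.array([np.cos(ANG),np.sin(ANG),0]); nn=np.array([np.sin(ANG),-np.cos(ANG),0])
SY=ee*np.cos(A4)+np.array([0,0,np.sin(A4)]); SX=nn; SZ=np.cross(SX,SY)
YO=0.0 # along-slope offset, set later
def sh_pose():
    O=nn*U0+np.array([0,0,Z0]); O=O+SY*YO   # origin on deck TOP face
    M=np.eye(4); M[:3,0]=SX;M[:3,1]=SY;M[:3,2]=SZ;M[:3,3]=O; return M
def to_sh(X): S=sh_pose(); return (X-S[:3,3])@S[:3,:3]
def from_sh(X): S=sh_pose(); return S[:3,:3]@np.array(X,float)+S[:3,3]
E
cat > m2.py <<'E'
from h import *
import sys
def mods(C,p,hlo=.040,hhi=.050):
    B=to_sh(C); m=(B[...,2]>hlo)&(B[...,2]<hhi)&(abs(B[...,0])<.085)&(B[...,1]<.175-YO+.05)&(B[...,1]>-.25)
    m&=(p.min(-1)>60)
    m=m.astype(np.uint8); m=cv2.morphologyEx(m,cv2.MORPH_OPEN,np.ones((3,3)))
    n,l,s,c=cv2.connectedComponentsWithStats(m)
    for i in range(1,n):
        if s[i,4]<300: continue
        Q=B[l==i]; rc=cv2.minAreaRect((Q[:,:2]*1000).astype(np.float32))
        print("comp",s[i,4],c[i],"rect",np.round(rc[0],1),np.round(rc[1],1),round(rc[2],2),"h %.4f"%np.median(Q[:,2]),"lo/hi x %.4f %.4f y %.4f %.4f"%(*np.percentile(Q[:,0],[1,99]),*np.percentile(Q[:,1],[1,99])))
if __name__=="__main__":
    z=np.load(f"pics/{sys.argv[1]}.npz"); ci=manip.camera_info("wrist"); C=cloud(ci,z["d"],z["P"]); C[z["d"]==0]=np.nan
    mods(C,z["p"])
    B=to_sh(C); p=z["p"]
    m=(p.max(-1)<60)&(B[...,1]>.12)&(abs(B[...,0])<.08)&(B[...,2]>.04)&(B[...,2]<.075)
    Q=B[m]; print("stop n",len(Q)); t=Q[:,2]>.052; print("stop top y",np.percentile(Q[t][:,1],[1,5,50,95,99]),"x",np.percentile(Q[t][:,0],[1,99]),"h",np.percentile(Q[:,2],[5,50,95]))
    for b in np.arange(-.06,.06,.02):
        k=t&(Q[:,0]>b)&(Q[:,0]<b+.02); print("%.2f"%b,np.percentile(Q[k][:,1],[2,98]))
E
python3 m2.py w1
```

```text
comp 2797 [365.0511 100.6696] rect [ -0.1 166.4] [84.3 44.1] 0.21 h 0.0450 lo/hi x -0.0419 0.0412 y 0.1445 0.1884
comp 2225 [364.5546 166.0894] rect [ 3.7 88.5] [45.1 84.7] 89.18 h 0.0448 lo/hi x -0.0381 0.0451 y 0.0663 0.1108
comp 1864 [361.2339 213.8305] rect [ 3.7 22.8] [84.5 45.4] 1.09 h 0.0447 lo/hi x -0.0384 0.0450 y 0.0004 0.0453
stop n 1810
stop top y [0.2052 0.2054 0.212  0.2185 0.2193] x [-0.0631  0.0605] h [0.058  0.0599 0.0613]
-0.06 [0.2052 0.2193]
-0.04 [0.2052 0.2185]
-0.02 [0.2053 0.2185]
0.00 [0.2053 0.2186]
0.02 [0.2054 0.2187]
0.04 [0.2054 0.2188]
```

```bash
sed -i 's/^YO=0.0/YO=0.0198/; s/U0=.6268/U0=.6265/' h.py; python3 m2.py w1 | grep comp; python3 - <<'E'
from h import *
o,M=rep(); print("tcp shelf",to_sh(M[:3,3]))
shift(M,from_sh([.078,.003,.075]),-4.5); shift(M,from_sh([.078,.003,.012]),-4.5)
z=np.load("pics/w1.npz")
# other: tube/rest from scene+top
for n in ["top","scene"]:
    ci=manip.camera_info(n); D=np.load(f"pics/{n}0d.npy"); C=cloud(ci,D)
    x,y,zz=C[...,0],C[...,1],C[...,2]
    m=(x>.37)&(x<.49)&(y>-.30)&(y<-.16)&(zz>.035)&(zz<.06)
    Q=C[m]; rc=cv2.minAreaRect((Q[:,:2]*1000).astype(np.float32)); print(n,m.sum(),rc,Q[:,2].max(),np.percentile(Q[:,2],95))
    B=to_sh(C); im=cv2.imread(f"pics/{n}0.png")
    m=(im.max(-1)<45)&(abs(B[...,0])<.065)&(B[...,1]>-.19)&(B[...,1]<-.04)&(B[...,2]>.02)&(B[...,2]<.036)
    Q=B[m]; rc=cv2.minAreaRect((Q[:,:2]*1000).astype(np.float32)); print("chock top",n,m.sum(),rc,np.percentile(Q[:,2],[5,50,95]))
E
```

```text
comp 2797 [365.0511 100.6696] rect [  0.2 146.6] [84.3 44.1] 0.21 h 0.0450 lo/hi x -0.0416 0.0415 y 0.1247 0.1686
comp 2225 [364.5546 166.0894] rect [ 4.  68.7] [45.1 84.7] 89.18 h 0.0448 lo/hi x -0.0378 0.0454 y 0.0465 0.0910
comp 1864 [361.2339 213.8305] rect [4. 3.] [84.5 45.4] 1.09 h 0.0447 lo/hi x -0.0381 0.0453 y -0.0194 0.0255
t2.15 [0.5796 0.033  0.3294] xang -4.33 tilt [0.0001 0.0005] F [ 0.531  -0.2612  1.2773] w0.000
tcp shelf [-0.0512  0.0786  0.2831]
-> [ 0.7037 -0.0378  0.1165] shift [0.1291 0.0614 0.2128] spin 0.0029084154047263056
-> [ 0.704  -0.0334  0.0537] shift [0.1291 0.057  0.2757] spin 0.0029084154047263056
top 294 ((433.5877990722656, -240.08609008789062), (40.552127838134766, 65.33255004882812), 72.83683013916016) 0.05268411386819705 0.04918065871432938
chock top top 241 ((1.7602691650390625, -121.38406372070312), (25.60298728942871, 81.00599670410156), 88.45905303955078) [0.021  0.0281 0.0337]
scene 320 ((435.23065185546875, -239.01434326171875), (39.50471115112305, 67.81896209716797), 71.91101837158203) 0.0501512263721271 0.04845469281248108
chock top scene 326 ((5.718879699707031, -123.26636505126953), (23.870824813842773, 84.6303939819336), 85.89188385009766) [0.0213 0.0295 0.0318]
```

{"fn": "send_rows", "kwargs": {
  "steps": [
    [[0.03,0.015,0.045],0.003],
    [[0.06,0.03,0.09],0.003],
    [[0.09,0.044,0.14],0.003],
    [[0.115,0.056,0.18],0.003],
    [[0.129,0.061,0.213],0.003],
    [[0.129,0.06,0.235],0.003],
    [[0.129,0.058,0.26],0.003],
    [[0.129,0.057,0.276],0.003]
  ],
  "hand": 0.0
}}

```text
clock: 3.15
position: [0.7036, -0.0334, 0.0525]
ee_rot: [0.999, -0.039, -0.0, -0.0]
ft_force: [0.3, 0.4, 0.1]
grip_width: -0.0
```

```bash
python3 -c "
from h import *
o,M=rep(); print(to_sh(M[:3,3])); p,d,ci,P=wrist('w2')
cv2.imwrite('pics/w2v.png',np.clip(p[:,:,::-1].astype(float)*1.7,0,255).astype(np.uint8))
"
```

```text
t3.15 [ 0.7036 -0.0334  0.0525] xang -4.52 tilt [-0.0005  0.0007] F [0.2813 0.3763 0.1434] w-0.000
[0.0775 0.003  0.0109]
```

View pics/w2v.png

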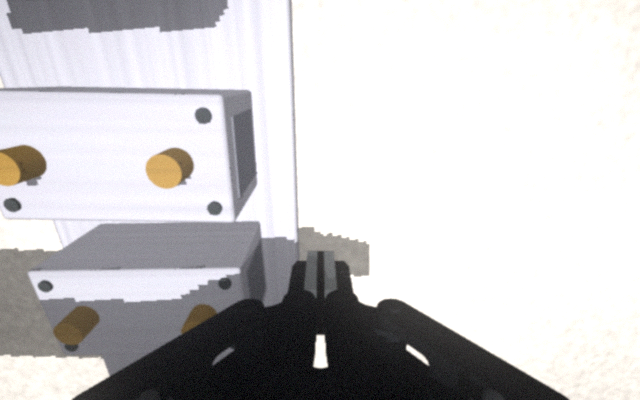

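{"fn": "send_rows", "kwargs": {
  "steps": [
    [[-0.008,0,0],0],
    [[-0.014,0,0],0],
    [[-0.016,0,0],0],
    [[-0.018,0,0],0],
    [[-0.0205,0,0],0],
    [[-0.0205,0,0],0],
    [[-0.0205,0,0],0],
    [[-0.0205,0,0],0]
  ]
}}

```text
clock: 4.2
position: [0.684, -0.033, 0.0535]
ee_rot: [0.999, -0.04, 0.0, -0.0]
ft_force: [2.8, -1.0, 1.8]
grip_width: 0.002
```

```bash
cat > look.py <<'E'
from h import *
import sys
n=sys.argv[1]; o,M=rep(); print("tcp shelf",to_sh(M[:3,3])); p,d,ci,P=wrist(n)
cv2.imwrite(f'pics/{n}v.png',np.clip(p[:,:,::-1].astype(float)*1.7,0,255).astype(np.uint8))
import m2
C=cloud(ci,d,P); C[d==0]=np.nan; m2.mods(C,p)
E
python3 look.py w3
```

```text
t4.20 [ 0.684  -0.033   0.0535] xang -4.58 tilt [ 0.0008 -0.    ] F [ 2.824  -1.0349  1.8287] w0.002
tcp shelf [0.058  0.0019 0.0119]
comp 29026 [164.8338 149.3861] rect [ 3.  68.2] [45.2 86.3] 89.05 h 0.0448 lo/hi x -0.0374 0.0457 y 0.0467 0.0906
comp 11834 [173.0815 293.34  ] rect [0.9 2.6] [85.6 46.6] 1.0 h 0.0446 lo/hi x -0.0402 0.0419 y -0.0185 0.0255
```

View pics/w3v.png

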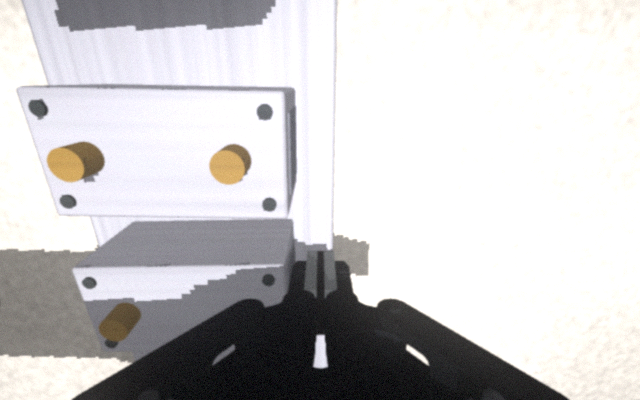

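{"fn": "send_rows", "kwargs": {
  "steps": [
    [[-0.0015,0,0],0],
    [[-0.0015,0,0],0],
    [[0.018,0,0],0],
    [[0.02,-0.03,-0.002],0],
    [[0.02,-0.0655,-0.005],0],
    [[0.01,-0.0655,-0.005],0],
    [[0.0,-0.0655,-0.005],0],
    [[0.0,-0.0655,-0.005],0]
  ]
}}

```text
clock: 5.25
position: [0.6877, 0.031, 0.0582]
ee_rot: [0.999, -0.041, -0.001, 0.0]
ft_force: [0.4, 0.2, 0.6]
grip_width: -0.001
```

```bash
python3 look.py w4
```

```text
t5.25 [0.6877 0.031  0.0582] xang -4.68 tilt [-0.0013 -0.0003] F [0.3727 0.1898 0.6081] w-0.001
tcp shelf [0.0567 0.0661 0.0121]
comp 33358 [149.7705 106.8058] rect [ -0.7 146.6] [85.9 45.4] 0.76 h 0.0448 lo/hi x -0.0413 0.0417 y 0.1251 0.1687
comp 11944 [168.962 293.293] rect [-2.4 66.7] [47.1 85.8] 88.47 h 0.0446 lo/hi x -0.0429 0.0394 y 0.0470 0.0900
```

View pics/w4v.png

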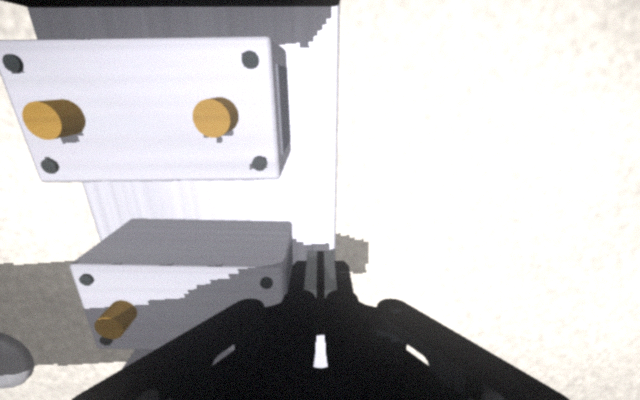

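```bash
python3 -c "
from h import *
o,M=st()
for q in [(.075,.066,.04),(.03,.02,.085),(0,-.048,.08)]: shift(M,from_sh(q),-4.5)"
```

```text
-> [0.7058 0.0275 0.086 ] shift [ 0.0178  0.0022 -0.0277] spin -0.0029588484764304646
-> [ 0.6571 -0.0179  0.1277] shift [-0.0271  0.0514 -0.0693] spin -0.0029588484764304646
-> [ 0.6219 -0.0828  0.1179] shift [-0.0569  0.1189 -0.0595] spin -0.0029588484764304646
```

{"fn": "send_rows", "kwargs": {
  "steps": [
    [[0.015,0.0,-0.015],0],
    [[0.018,0.0,-0.05],0],
    [[0.01,0.015,-0.072],0],
    [[-0.01,0.045,-0.072],-0.002],
    [[-0.035,0.085,-0.07],-0.003],
    [[-0.057,0.119,-0.06],-0.003],
    [[-0.057,0.119,-0.06],-0.003],
    [[-0.057,0.119,-0.06],-0.003]
  ]
}}

```text
clock: 6.3
position: [0.6229, -0.0816, 0.1185]
ee_rot: [0.999, -0.039, 0.0, -0.0]
ft_force: [1.2, 0.8, 0.4]
grip_width: -0.002
```

```bash
python3 look.py w5; python3 -c "
from h import *
o,M=st()
for q in [(0,-.048,.01)]: shift(M,from_sh(q),-4.5)"
```

```text
t6.30 [ 0.6229 -0.0816  0.1185] xang -4.43 tilt [0.0005 0.0006] F [1.226  0.7682 0.3506] w-0.002
tcp shelf [ 0.0009 -0.0467  0.0805]
comp 12544 [316.7576  40.2219] rect [-2.  61.7] [36.4 85.5] 89.8 h 0.0449 lo/hi x -0.0431 0.0396 y 0.0443 0.0793
comp 10763 [318.3941 155.6792] rect [-0.8  2.5] [85.5 45.1] 0.97 h 0.0448 lo/hi x -0.0419 0.0407 y -0.0192 0.0249
-> [ 0.6223 -0.0779  0.0481] shift [-0.0011 -0.0029  0.0703] spin 0.00230581351254866
```

View pics/w5v.png

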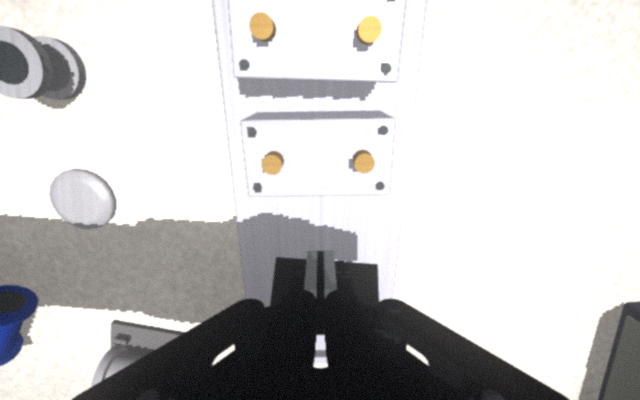

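{"fn": "send_rows", "kwargs": {
  "steps": [
    [[-0.001,-0.001,0.02],0.001],
    [[-0.001,-0.002,0.04],0.002],
    [[-0.001,-0.003,0.06],0.002],
    [[-0.001,-0.003,0.07],0.002],
    [[-0.001,-0.006,0.07],0.002],
    [[-0.001,-0.01,0.07],0.002],
    [[-0.001,-0.014,0.0697],0.002],
    [[-0.001,-0.018,0.0694],0.002]
  ],
  "hand": 0.6
}}

```text
clock: 7.35
position: [0.6232, -0.0634, 0.0494]
ee_rot: [0.999, -0.039, 0.0, -0.0]
ft_force: [-0.7, -2.6, 1.0]
grip_width: 0.599
```

```bash
python3 look.py w6
```

```text
t7.35 [ 0.6232 -0.0634  0.0494] xang -4.51 tilt [0.0007 0.0001] F [-0.6588 -2.5999  0.9844] w0.599
tcp shelf [-0.0002 -0.0334  0.0103]
comp 31319 [317.6491  62.4713] rect [-1.8 61.5] [35.7 85.5] 89.36 h 0.0449 lo/hi x -0.0431 0.0393 y 0.0446 0.0783
comp 22407 [320.639  228.3304] rect [-0.6  3.1] [46.2 85.2] 89.84 h 0.0448 lo/hi x -0.0418 0.0405 y -0.0183 0.0257
```

View pics/w6v.png

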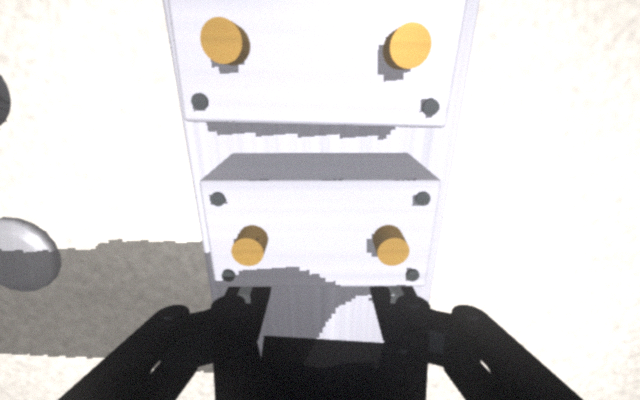

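{"fn": "send_rows", "kwargs": {
  "steps": [
    [[0,-0.007,-0.0005],0],
    [[0,-0.014,-0.001],0],
    [[0,-0.021,-0.0015],0],
    [[0,-0.028,-0.002],0],
    [[0,-0.035,-0.0025],0],
    [[0,-0.042,-0.003],0],
    [[0,-0.049,-0.0035],0],
    [[0,-0.055,-0.0039],0]
  ]
}}

```text
clock: 8.4
position: [0.6274, -0.0095, 0.0531]
ee_rot: [0.999, -0.04, 0.0, 0.001]
ft_force: [-1.3, -10.0, 4.1]
grip_width: 0.599
```

```bash
python3 look.py w7
```

```text
t8.40 [ 0.6274 -0.0095  0.0531] xang -4.56 tilt [ 0.0004 -0.0012] F [-1.3273 -9.9626  4.0673] w0.599
tcp shelf [-0.0003  0.0208  0.0101]
comp 67133 [318.4979 131.9165] rect [-1.6 83.6] [98.8 87.3] 89.94 h 0.0448 lo/hi x -0.0429 0.0397 y 0.0371 0.1321
```

View pics/w7v.png

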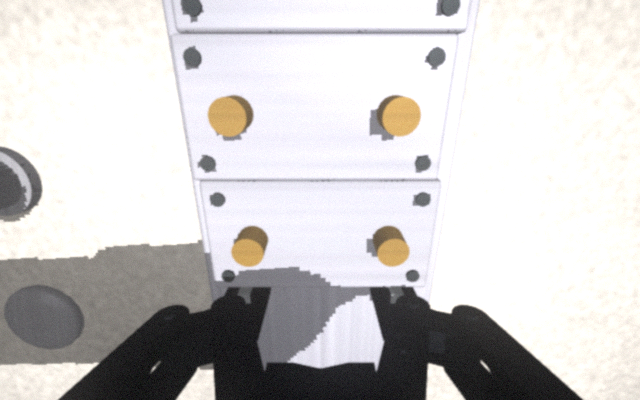

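{"fn": "send_rows", "kwargs": {
  "steps": [
    [[0,-0.003,-0.0002],0],
    [[0,-0.006,-0.0004],0],
    [[0,-0.0085,-0.0006],0],
    [[0,-0.0105,-0.0007],0],
    [[0,-0.0115,-0.0008],0],
    [[0,-0.0125,-0.0009],0],
    [[0,-0.0135,-0.001],0],
    [[0,-0.0135,-0.001],0]
  ]
}}

```text
clock: 9.45
position: [0.6283, 0.0031, 0.0539]
ee_rot: [0.999, -0.04, 0.0, 0.001]
ft_force: [-1.6, -8.1, 2.8]
grip_width: 0.6
```

```bash
python3 look.py w8
```

```text
t9.45 [0.6283 0.0031 0.0539] xang -4.60 tilt [ 0.     -0.0018] F [-1.6151 -8.0881  2.8408] w0.600
tcp shelf [-0.0004  0.0334  0.0101]
comp 67181 [318.7759 131.7583] rect [-1.3 95.2] [100.8  87.3] 89.92 h 0.0448 lo/hi x -0.0429 0.0398 y 0.0498 0.1447
```

View pics/w8v.png

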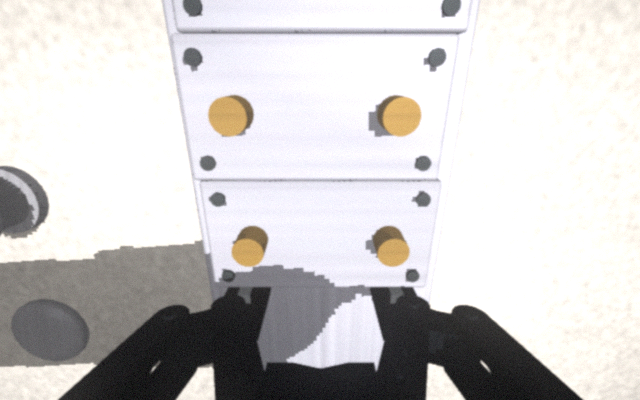

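{"fn": "send_rows", "kwargs": {
  "steps": [
    [[0,-0.0005,0],0],
    [[0,-0.001,0],0],
    [[0,-0.0015,0],0],
    [[0,-0.002,0],0],
    [[0,-0.0025,0],0],
    [[0,-0.003,0],0],
    [[0,-0.003,0],0],
    [[0,-0.003,0],0]
  ]
}}

```text
clock: 10.5
position: [0.6286, 0.0055, 0.0541]
ee_rot: [0.999, -0.04, 0.0, 0.001]
ft_force: [-1.2, -10.0, 4.5]
grip_width: 0.6
```

```bash
python3 look.py w9
```

```text
t10.50 [0.6286 0.0055 0.0541] xang -4.63 tilt [ 0.0002 -0.0022] F [ -1.1818 -10.0164   4.5241] w0.600
tcp shelf [-0.0003  0.0359  0.0101]
comp 67406 [318.6267 132.176 ] rect [-1.3 98.6] [99.  87.5] 89.89 h 0.0448 lo/hi x -0.0427 0.0398 y 0.0520 0.1472
```

{"fn": "send_rows", "kwargs": {
  "steps": [
    [[0,-0.0005,0],0],
    [[0,-0.001,0],0],
    [[0,-0.0015,0],0],
    [[0,-0.002,0],0],
    [[0,-0.0025,0],0],
    [[0,-0.003,0],0],
    [[0,-0.003,0],0],
    [[0,-0.003,0],0]
  ]
}}

```text
clock: 11.55
position: [0.6286, 0.006, 0.0542]
ee_rot: [0.999, -0.041, 0.0, 0.002]
ft_force: [-1.7, -16.2, 4.7]
grip_width: 0.599
```

```bash
python3 look.py w10
```

```text
t11.55 [0.6286 0.006  0.0542] xang -4.73 tilt [ 0.     -0.0047] F [ -1.686  -16.1771   4.6815] w0.599
tcp shelf [-0.0003  0.0363  0.0102]
comp 67501 [318.2873 132.1692] rect [-1.5 99.3] [98.8 87. ] 89.54 h 0.0449 lo/hi x -0.0428 0.0399 y 0.0526 0.1477
```

{"fn": "send_rows", "kwargs": {
  "steps": [
    [[0,0.004,0],0],
    [[0,0.015,0],0],
    [[0,0.025,0],0],
    [[0,0.025,-0.05],0],
    [[0,0.0,-0.1],0],
    [[0,-0.04,-0.15],0],
    [[0,-0.06,-0.2],0],
    [[0,-0.06,-0.2],0]
  ],
  "hand": 0.6
}}

```text
clock: 12.6
position: [0.6353, 0.0728, 0.258]
ee_rot: [0.999, -0.038, 0.003, -0.001]
ft_force: [0.1, -0.9, -0.0]
grip_width: 0.599
```

```bash
sed -i 's/^YO=0.0198/YO=0.0222/' h.py; python3 look.py w11; python3 m2.py w11
```

```text
t12.60 [0.6353 0.0728 0.258 ] xang -4.32 tilt [0.0065 0.0027] F [ 0.0553 -0.8578 -0.0354] w0.599
tcp shelf [0.0011 0.1152 0.2088]
comp 9888 [317.9491 169.8049] rect [ -0.8 114.7] [133.9  87. ] 89.76 h 0.0448 lo/hi x -0.0421 0.0411 y 0.0498 0.1805
comp 9888 [317.9491 169.8049] rect [ -0.8 114.7] [133.9  87. ] 89.76 h 0.0448 lo/hi x -0.0421 0.0411 y 0.0498 0.1805
stop n 2449
stop top y [0.184  0.1843 0.1909 0.1974 0.198 ] x [-0.0623  0.0608] h [0.0579 0.0598 0.061 ]
-0.06 [0.1839 0.198 ]
-0.04 [0.184 0.198]
-0.02 [0.1841 0.198 ]
0.00 [0.1842 0.1975]
0.02 [0.1842 0.1976]
0.04 [0.1843 0.1976]
```

View pics/w11v.png

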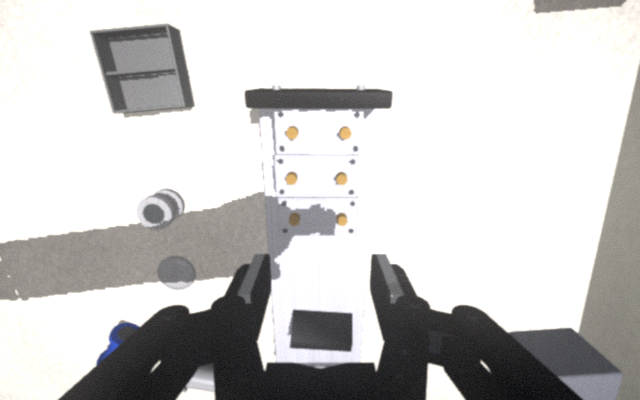

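```bash
cat > m3.py <<'E'
from h import *
import sys
z=np.load(f"pics/{sys.argv[1]}.npz"); ci=manip.camera_info("wrist"); C=cloud(ci,z["d"],z["P"]); C[z["d"]==0]=np.nan; B=to_sh(C)
d=(abs(B[...,2])<.005)&(abs(B[...,0])<.075); t=(abs(B[...,2]-.045)<.004)
for b in np.arange(-.07,.19,.0075):
    s=(B[...,1]>b)&(B[...,1]<b+.0075)
    k=s&d; q=s&t&(abs(B[...,0])<.06)
    f=lambda m: "%.4f %.4f c%.4f"%(B[m][:,0].min(),B[m][:,0].max(),(B[m][:,0].min()+B[m][:,0].max())/2) if m.sum()>20 else "-"
    print("%.3f"%(b+.004),"deck",f(k)," top",f(q))
E
python3 m3.py w11
```

```text
-0.066 deck -0.0634 0.0647 c0.0006  top -
-0.058 deck -0.0646 0.0644 c-0.0001  top -
-0.051 deck -0.0627 0.0653 c0.0013  top -
-0.043 deck -0.0623 0.0647 c0.0012  top -
-0.036 deck -0.0629 0.0644 c0.0007  top -
-0.028 deck -0.0627 0.0651 c0.0012  top -
-0.021 deck -0.0623 0.0647 c0.0012  top -
-0.013 deck -0.0629 0.0644 c0.0007  top -
-0.006 deck -0.0637 0.0652 c0.0007  top -
0.002 deck -0.0637 0.0647 c0.0005  top -
0.009 deck -0.0649 0.0641 c-0.0004  top -
0.017 deck -0.0642 0.0651 c0.0005  top -
0.024 deck -0.0636 0.0645 c0.0004  top -
0.032 deck -0.0646 0.0651 c0.0003  top -
0.039 deck -0.0641 0.0650 c0.0004  top -
0.047 deck -0.0648 0.0644 c-0.0002  top -0.0420 0.0416 c-0.0002
0.054 deck -0.0645 0.0651 c0.0003  top -0.0421 0.0424 c0.0002
0.062 deck -0.0640 0.0645 c0.0003  top -0.0427 0.0421 c-0.0003
0.069 deck -0.0647 0.0653 c0.0003  top -0.0422 0.0419 c-0.0001
0.077 deck -0.0644 0.0649 c0.0003  top -0.0420 0.0423 c0.0001
0.084 deck -0.0649 0.0641 c-0.0004  top -0.0426 0.0420 c-0.0003
0.092 deck -0.0645 0.0652 c0.0003  top -0.0431 0.0417 c-0.0007
0.099 deck -0.0639 0.0645 c0.0003  top -0.0444 0.0402 c-0.0021
0.107 deck -0.0648 0.0653 c0.0002  top -0.0437 0.0400 c-0.0018
0.114 deck -0.0641 0.0645 c0.0002  top -0.0442 0.0407 c-0.0018
0.122 deck -0.0647 0.0651 c0.0002  top -0.0441 0.0401 c-0.0020
0.129 deck -0.0643 0.0647 c0.0002  top -0.0436 0.0407 c-0.0015
0.137 deck -0.0648 0.0651 c0.0002  top -0.0442 0.0422 c-0.0010
0.144 deck -0.0644 0.0647 c0.0002  top -0.0418 0.0428 c0.0005
0.152 deck -0.0648 0.0650 c0.0001  top -0.0415 0.0426 c0.0006
0.159 deck -0.0644 0.0649 c0.0003  top -0.0423 0.0422 c-0.0000
0.167 deck -0.0646 0.0650 c0.0002  top -0.0418 0.0428 c0.0005
0.174 deck -0.0645 0.0648 c0.0002  top -0.0420 0.0423 c0.0001
0.182 deck -0.0638 0.0641 c0.0001  top -0.0419 0.0428 c0.0004
0.189 deck -  top -
```

```bash
cat > m4.py <<'E'
from h import *
import sys
z=np.load(f"pics/{sys.argv[1]}.npz"); ci=manip.camera_info("wrist"); C=cloud(ci,z["d"],z["P"]); C[z["d"]==0]=np.nan; B=to_sh(C); p=z["p"]
m=(p.max(-1)<70)&(abs(B[...,0])<.065)&(B[...,1]>-.19)&(B[...,1]<.02)&(B[...,2]>.004)&(B[...,2]<.034)
n,l,s,c=cv2.connectedComponentsWithStats(m.astype(np.uint8)); i=1+np.argmax(s[1:,4]); print("px",c[i],s[i])
Q=B[l==i]; T=Q[Q[:,2]>.0265]
for nm,q in (("all",Q),("top",T)):
    rc=cv2.minAreaRect((q[:,:2]*1000).astype(np.float32)); print(nm,len(q),np.round(rc[0],1),np.round(rc[1],1),rc[2],"x",np.percentile(q[:,0],[0.5,99.5]),"y",np.percentile(q[:,1],[.5,99.5]),"h",np.percentile(q[:,2],[2,98]))
for b in np.arange(-.05,.06,.01):
    k=(T[:,0]>b)&(T[:,0]<b+.01)
    if k.sum()>5: print("%.3f"%(b+.005),"top y",T[k][:,1].min(),T[k][:,1].max())
E
python3 m4.py w11
```

```text
px [321.3829 332.0843] [ 291  313   61   38 1982]
all 1982 [   4.3 -116.3] [38.1 82.3] 85.80652618408203 x [-0.0358  0.0457] y [-0.1352 -0.0969] h [0.0046 0.0304]
top 620 [   4.  -125.2] [18.5 81.6] 84.43814086914062 x [-0.0366  0.0447] y [-0.1361 -0.1147] h [0.0267 0.0308]
-0.035 top y -0.13095364982030444 -0.11413048305736175
-0.025 top y -0.13170735817911067 -0.11352070121448095
-0.015 top y -0.1330827034987408 -0.1151110202298099
-0.005 top y -0.13346876265218421 -0.11587676568186343
0.005 top y -0.13197075229769478 -0.11720967094499005
0.015 top y -0.13546888438371366 -0.11824793975530763
0.025 top y -0.13586430110960235 -0.11879431571076596
0.035 top y -0.13790449350686657 -0.11935022332147895
0.045 top y -0.13676973927941702 -0.12067903837514546
```

```bash
python3 -c "
from h import *
o,M=rep()
for q in [(.05,0,.14),(.08,-.117,.06),(.08,-.117,.010),(.064,-.117,.010)]: shift(M,from_sh(q),-4.5)"
```

```text
t12.65 [0.6343 0.0712 0.2553] xang -4.43 tilt [0.0029 0.0012] F [-0.3518 -1.5455 -0.689 ] w0.600
-> [ 0.6754 -0.0408  0.1813] shift [0.0494 0.1086 0.074 ] spin 0.0012326209758684037
-> [ 0.6966 -0.1539  0.0933] shift [0.0791 0.2198 0.1619] spin 0.0012326209758684037
-> [ 0.6968 -0.1504  0.0434] shift [0.0789 0.2164 0.2118] spin 0.0012326209758684037
-> [ 0.6809 -0.1491  0.0434] shift [0.0629 0.2164 0.2117] spin 0.0012326209758684037
```

{"fn": "send_rows", "kwargs": {
  "steps": [
    [[0.025,0.045,0.03],0],
    [[0.045,0.09,0.06],0],
    [[0.065,0.135,0.095],0],
    [[0.079,0.18,0.13],0],
    [[0.079,0.216,0.155],0.001],
    [[0.079,0.216,0.19],0.001],
    [[0.079,0.216,0.21],0.001],
    [[0.072,0.216,0.21],0.001]
  ],
  "hand": 0.0
}}

```text
clock: 13.65
position: [0.6869, -0.1498, 0.0416]
ee_rot: [0.999, -0.04, -0.002, -0.0]
ft_force: [0.2, 1.6, 0.3]
grip_width: 0.003
```

```bash
python3 look.py w12
```

```text
t13.65 [ 0.6869 -0.1498  0.0416] xang -4.54 tilt [-0.0035  0.0007] F [0.1828 1.5832 0.2572] w0.003
tcp shelf [ 0.0701 -0.1173  0.0081]
```

View pics/w12v.png

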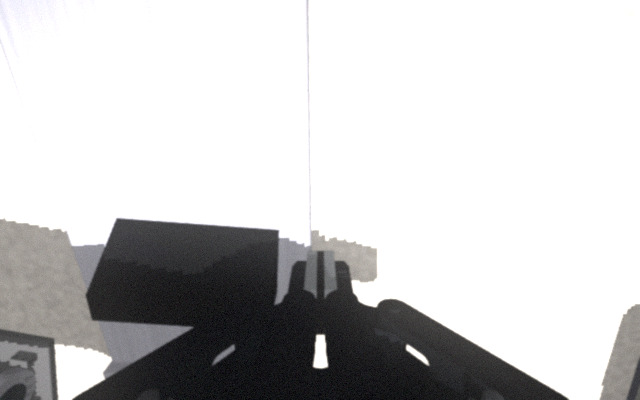

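{"fn": "send_rows", "kwargs": {
  "steps": [
    [[-0.004,0,0],0],
    [[-0.008,0,0],0],
    [[-0.01,0,0],0],
    [[-0.012,0,0],0],
    [[-0.0135,0,0],0],
    [[-0.0135,0,0],0],
    [[-0.0135,0,0],0],
    [[-0.0135,0,0],0]
  ]
}}

```text
clock: 14.7
position: [0.6751, -0.1495, 0.0439]
ee_rot: [0.999, -0.04, 0.0, -0.0]
ft_force: [1.9, 0.5, 1.3]
grip_width: -0.002
```

```bash
python3 look.py w13; python3 m4.py w13
```

```text
t14.70 [ 0.6751 -0.1495  0.0439] xang -4.58 tilt [ 0.0004 -0.    ] F [1.8664 0.5116 1.3365] w-0.002
tcp shelf [ 0.0582 -0.1178  0.0105]
px [203.7379 272.4258] [  110   225   215    98 14649]
all 14649 [   9.2 -117.6] [38.3 98.9] 85.98882293701172 x [-0.0392  0.0582] y [-0.134  -0.0973] h [0.0047 0.0305]
top 4514 [   9.6 -121.8] [103.3  25.8] 6.699615955352783 x [-0.04    0.0586] y [-0.1347 -0.1044] h [0.0267 0.0317]
-0.045 top y -0.13338426526420838 -0.11714634060543334
-0.035 top y -0.1337321947805428 -0.11413036107565296
-0.025 top y -0.13439803381499896 -0.1147361076564313
-0.015 top y -0.13488315192125766 -0.11502915335278127
-0.005 top y -0.13598653049110582 -0.11568901712610742
0.005 top y -0.13518981641962693 -0.11673291999541204
0.015 top y -0.12895873249508652 -0.11796117319473043
0.025 top y -0.12351273758368392 -0.11855564409525741
0.035 top y -0.12655425037654985 -0.11930815515043583
0.045 top y -0.12311070415003296 -0.10786992473341858
0.055 top y -0.10931673272277928 -0.10365804809650478
```

View pics/w13v.png

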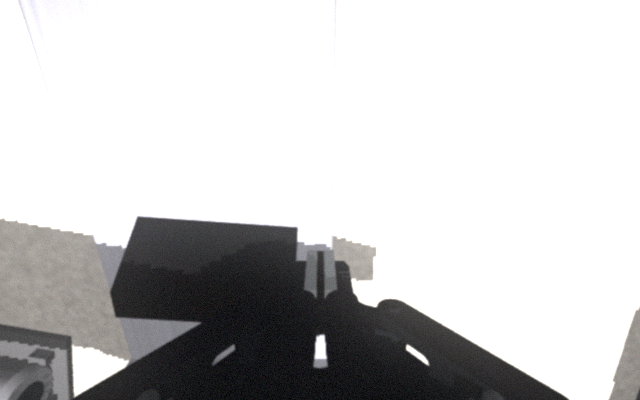

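```bash
python3 -c "
from h import *
o,M=st()
for q in [(.07,-.12,.055),(0,-.163,.06),(0,-.163,.010)]: shift(M,from_sh(q),-4.5)"
```

```text
-> [ 0.6864 -0.1557  0.0881] shift [ 0.0118  0.0053 -0.0442] spin -0.0013918100511616238
-> [ 0.6132 -0.1934  0.0901] shift [-0.0582  0.0486 -0.0462] spin -0.0013918100511616238
-> [ 0.6135 -0.1899  0.0402] shift [-0.0582  0.0451  0.0036] spin -0.0013918100511616238
```

{"fn": "send_rows", "kwargs": {
  "steps": [
    [[0.012,0,-0.01],0],
    [[0.012,0,-0.04],0],
    [[-0.02,0.025,-0.046],0],
    [[-0.058,0.048,-0.046],0],
    [[-0.058,0.048,-0.046],0],
    [[-0.058,0.048,-0.046],0],
    [[-0.058,0.046,-0.02],0],
    [[-0.058,0.045,-0.01],0]
  ]
}}

```text
clock: 15.75
position: [0.6134, -0.1883, 0.0521]
ee_rot: [0.999, -0.039, -0.001, -0.0]
ft_force: [-0.2, -0.1, -0.1]
grip_width: -0.003
```

{"fn": "send_rows", "kwargs": {
  "steps": [
    [[0,0,0.004],0],
    [[0,0,0.009],0],
    [[0,0,0.013],0],
    [[0,0,0.013],0],
    [[0,-0.003,0.013],0],
    [[0,-0.006,0.0127],0],
    [[0,-0.01,0.0124],0],
    [[0,-0.014,0.012],0]
  ],
  "hand": 0.6
}}

```text
clock: 16.75
position: [0.6147, -0.1754, 0.0419]
ee_rot: [0.999, -0.04, 0.0, -0.0]
ft_force: [0.2, -0.2, -0.6]
grip_width: 0.602
```

```bash
python3 look.py w14; python3 m4.py w14
```

```text
t16.75 [ 0.6147 -0.1754  0.0419] xang -4.57 tilt [0.0002 0.    ] F [ 0.1911 -0.2412 -0.5881] w0.602
tcp shelf [ 0.     -0.1484  0.0106]
px [322.9837 222.4229] [  227   167   194   144 18428]
all 18428 [   1.  -127.5] [61.7 84.1] 88.66726684570312 x [-0.0397  0.0424] y [-0.1536 -0.0973] h [0.005  0.0309]
top 7847 [   0.5 -136.4] [42.9 83.7] 88.09876251220703 x [-0.0402  0.042 ] y [-0.1536 -0.1154] h [0.0268 0.032 ]
-0.045 top y -0.13237435129149921 -0.11769683121450682
-0.035 top y -0.14031987904438412 -0.11377702743291669
-0.025 top y -0.15697506232832006 -0.1148395363318913
-0.015 top y -0.13460279785246526 -0.1146136801116476
-0.005 top y -0.13439269210496335 -0.11507468291811401
0.005 top y -0.13481541453636697 -0.1155836909654713
0.015 top y -0.1353511185846841 -0.11554891743389631
0.025 top y -0.15658714601645052 -0.11625228675840435
0.035 top y -0.14070074407089708 -0.11598158952401953
0.045 top y -0.13568536056947142 -0.11742032424029737
```

View pics/w14v.png

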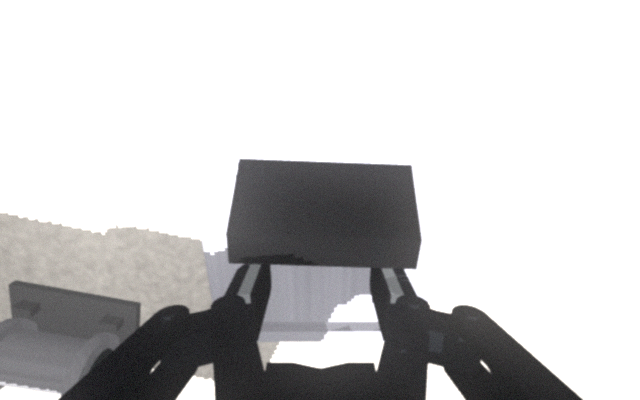

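{"fn": "send_rows", "kwargs": {
  "steps": [
    [[0,-0.006,-0.0004],0],
    [[0,-0.016,-0.0011],0],
    [[0,-0.027,-0.0019],0],
    [[0,-0.038,-0.0027],0],
    [[0,-0.05,-0.0035],0],
    [[0,-0.062,-0.0043],0],
    [[0,-0.074,-0.0052],0],
    [[0,-0.085,-0.006],0]
  ]
}}

```text
clock: 17.8
position: [0.6214, -0.0902, 0.0479]
ee_rot: [0.999, -0.04, 0.0, -0.0]
ft_force: [-0.3, -2.0, 0.1]
grip_width: 0.599
```

```bash
python3 look.py w15; python3 m4.py w15
```

```text
t17.80 [ 0.6214 -0.0902  0.0479] xang -4.57 tilt [0.0001 0.0001] F [-0.3065 -1.9609  0.1287] w0.599
tcp shelf [ 0.0001 -0.0627  0.0106]
comp 2777 [319.9942   4.2283] rect [-0.8 48.5] [84.4  2.1] 0.02 h 0.0441 lo/hi x -0.0416 0.0400 y 0.0476 0.0494
px [322.1889 224.3795] [  227   171   193   140 18354]
all 18354 [  0.5 -42.1] [60.4 83.8] 89.93839263916016 x [-0.0403  0.0417] y [-0.0683 -0.0132] h [0.005  0.0309]
top 7816 [  0.6 -50.5] [83.9 40.6] 0.6565465927124023 x [-0.0404  0.0417] y [-0.0678 -0.0315] h [0.0268 0.032 ]
-0.045 top y -0.05020107688675766 -0.03217035767371003
-0.035 top y -0.05477440246800381 -0.030775659407815573
-0.025 top y -0.07105293782104437 -0.03104645348784512
-0.015 top y -0.05063931621153228 -0.030311726597841124
-0.005 top y -0.050639383198135504 -0.03119732594516856
0.005 top y -0.05013722222741943 -0.03107618770317187
0.015 top y -0.05000146581533106 -0.030820120233752926
0.025 top y -0.07046448845019858 -0.03031537609953246
0.035 top y -0.05479908045348135 -0.03128405270907477
0.045 top y -0.0493043253242235 -0.031591428926985514
```

View pics/w15v.png

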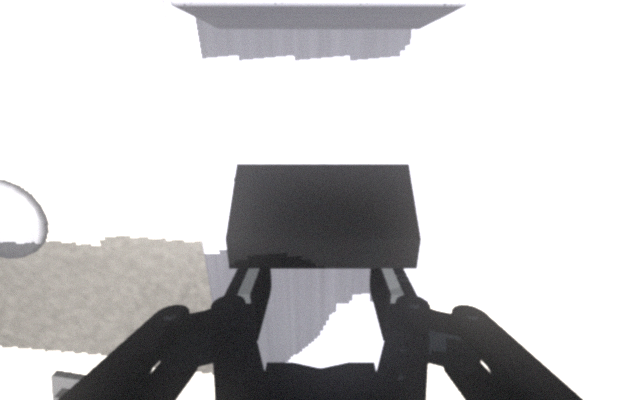

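{"fn": "send_rows", "kwargs": {
  "steps": [
    [[0,-0.005,-0.0003],0],
    [[0,-0.01,-0.0007],0],
    [[0,-0.015,-0.001],0],
    [[0,-0.0195,-0.0014],0],
    [[0,-0.0195,-0.0014],0],
    [[0,-0.0195,-0.0014],0],
    [[0,-0.01,-0.001],0],
    [[0,0.005,-0.001],0]
  ]
}}

```text
clock: 18.85
position: [0.6208, -0.0969, 0.0488]
ee_rot: [0.999, -0.04, 0.0, -0.0]
ft_force: [-0.2, -0.6, -0.2]
grip_width: 0.599
```

```bash
python3 -c "
from h import *
o,M=rep(); print(to_sh(M[:3,3]))
shift(M,[.56,-.10,.20],-4.5)
shift(M,[.435,-.19,.21],-17.6)"
```

```text
t18.85 [ 0.6208 -0.0969  0.0488] xang -4.56 tilt [0. 0.] F [-0.1748 -0.635  -0.1807] w0.599
[ 0.     -0.0693  0.012 ]
-> [0.56, -0.1, 0.2] shift [-0.0604  0.008  -0.1512] spin -0.0011300494744634904
-> [0.435, -0.19, 0.21] shift [-0.1778  0.1076 -0.1612] spin 0.22750808253679367
```

```bash
python3 -c "
from h import *
o,M=st()
shift(M,[.434,-.225,.15],-17.6)"
```

```text
-> [0.434, -0.225, 0.15] shift [-0.1761  0.1426 -0.1012] spin 0.22750808253679367
```

{"fn": "send_rows", "kwargs": {
  "steps": [
    [[0,0.0,-0.05],0],
    [[-0.02,0.015,-0.1],0.03],
    [[-0.06,0.05,-0.101],0.08],
    [[-0.1,0.08,-0.101],0.13],
    [[-0.14,0.115,-0.101],0.18],
    [[-0.176,0.143,-0.101],0.227],
    [[-0.176,0.143,-0.101],0.227],
    [[-0.176,0.143,-0.101],0.227]
  ],
  "hand": 1.0
}}

```text
clock: 19.85
position: [0.4343, -0.2249, 0.15]
ee_rot: [0.988, -0.153, 0.0, -0.0]
ft_force: [0.7, 0.0, -0.2]
grip_width: 1.002
```

```bash
python3 - <<'E'
from h import *
o,M=rep(); p,d,ci,P=wrist('w16')
cv2.imwrite('pics/w16v.png',np.clip(p[:,:,::-1].astype(float)*1.7,0,255).astype(np.uint8))
C=cloud(ci,d,P); x,y,z=C[...,0],C[...,1],C[...,2]
m=(x>.37)&(x<.5)&(y>-.3)&(y<-.17)&(z>.036)&(z<.06)&(d>0)
n,l,s,c=cv2.connectedComponentsWithStats(m.astype(np.uint8)); 
for i in range(1,n):
    if s[i,4]<200: continue
    Q=C[l==i]; print(c[i],s[i],cv2.minAreaRect((Q[:,:2]*1000).astype(np.float32)),"zmax",np.percentile(Q[:,2],[50,99]))
E
```

```text
t19.85 [ 0.4343 -0.2249  0.15  ] xang -17.62 tilt [0.0009 0.0003] F [ 0.7145  0.0049 -0.1959] w1.002
[324.2541 214.8083] [ 287  193   76   44 2389] ((433.6178894042969, -237.23533630371094), (39.82855224609375, 64.03851318359375), 73.13178253173828) zmax [0.0423 0.0495]
```

View pics/w16v.png

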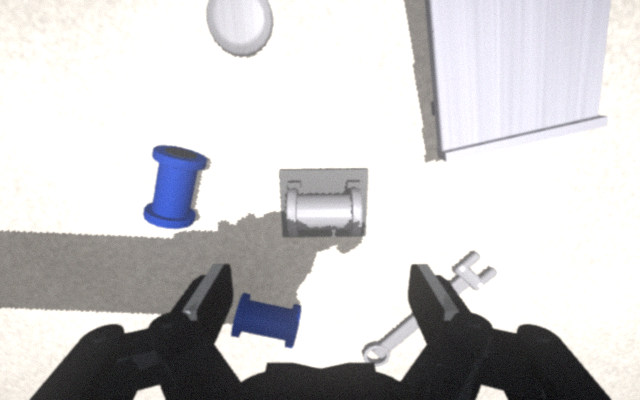

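```bash
python3 - <<'E'
from h import *
from scipy.optimize import least_squares
z=np.load("pics/w16.npz"); d=z["d"];C=cloud(manip.camera_info("wrist"),d,z["P"]); 
m=(C[...,0]>.37)&(C[...,0]<.5)&(C[...,1]>-.3)&(C[...,1]<-.17)&(C[...,2]>.03)&(C[...,2]<.06)&(d>0)
Q=C[m]
c0=np.array([.4335,-.2375])
def prm(t):
    a=np.array([np.cos(t[2]),np.sin(t[2])]); b=np.array([-a[1],a[0]]); r=Q[:,:2]-c0-t[:2]*1e-3
    return r@a, r@b
a0=np.radians(-17.)
s,v=prm([0,0,a0]); print("s range",np.percentile(s,[.5,99.5]))
sc=(np.percentile(s,.5)+np.percentile(s,99.5))/2
def f(t):
    s,v=prm([0,t[0],t[1]]); s=s-sc; w=Q[:,2]-t[2]*1e-3; rr=np.hypot(v,w)
    k1=abs(s)<.021; k2=(abs(s)>.026)&(abs(s)<.031)
    return np.r_[(rr[k1]-.016),(rr[k2]-.022)]*1000
r=least_squares(f,[0,a0,28],loss="soft_l1"); print(r.x[0],np.degrees(r.x[1]),r.x[2],"rms",np.sqrt((r.fun**2).mean()))
a=np.array([np.cos(r.x[1]),np.sin(r.x[1])]);c=c0+np.array([0,r.x[0]*1e-3])+a*sc; print("tube centre",c, "sc",sc)
o,M=st(); shift(M,[*c,.006],np.degrees(r.x[1]))
E
```

```text
Traceback (most recent call last):
TypeError: can't multiply sequence by non-int of type 'float'
```

```bash
cat > tube.py <<'E'
from h import *
from scipy.optimize import least_squares
z=np.load("pics/w16.npz"); d=z["d"];C=cloud(manip.camera_info("wrist"),d,z["P"]); 
m=(C[...,0]>.37)&(C[...,0]<.5)&(C[...,1]>-.3)&(C[...,1]<-.17)&(C[...,2]>.03)&(C[...,2]<.06)&(d>0)
Q=C[m]
c0=np.array([.4335,-.2375])
def prm(t):
    a=np.array([np.cos(t[2]),np.sin(t[2])]); b=np.array([-a[1],a[0]]); r=Q[:,:2]-c0-np.array(t[:2])*1e-3
    return r@a, r@b
a0=np.radians(-17.)
s,v=prm([0,0,a0]); print("s range",np.percentile(s,[.5,99.5]))
sc=(np.percentile(s,.5)+np.percentile(s,99.5))/2
def f(t):
    s,v=prm([0,t[0],t[1]]); s=s-sc; w=Q[:,2]-t[2]*1e-3; rr=np.hypot(v,w)
    k1=abs(s)<.021; k2=(abs(s)>.026)&(abs(s)<.031)
    return np.where(k1,rr-.016,np.where(k2,rr-.022,0))*1000
r=least_squares(f,[0,a0,28],loss="soft_l1"); print(r.x[0],np.degrees(r.x[1]),r.x[2],"rms",np.sqrt((r.fun**2).mean()))
a=np.array([np.cos(r.x[1]),np.sin(r.x[1])]);c=c0+np.array([0,r.x[0]*1e-3])+a*sc; print("tube centre",c, "sc",sc)
o,M=st(); shift(M,[*c,.006],np.degrees(r.x[1]))
E
python3 tube.py
```

```text
s range [-0.0316  0.0318]
-0.07592824172606849 -16.995397719428887 27.099861623412263 rms 0.5219058434724323
tube centre [ 0.4336 -0.2376] sc 0.00010012838112307548
-> [np.float64(0.4335957555982552), np.float64(-0.237605195255737), 0.006] shift [0.0029 0.0129 0.1439] spin -0.009720811251188177
```

{"fn": "send_rows", "kwargs": {
  "steps": [
    [[0.003,0.013,0.02],-0.01],
    [[0.003,0.013,0.05],-0.01],
    [[0.003,0.013,0.08],-0.01],
    [[0.003,0.013,0.105],-0.01],
    [[0.003,0.013,0.125],-0.01],
    [[0.003,0.013,0.138],-0.01],
    [[0.003,0.013,0.145],-0.01],
    [[0.003,0.013,0.145],-0.01]
  ]
}}

```text
clock: 20.9
position: [0.4331, -0.2378, 0.0047]
ee_rot: [0.989, -0.148, -0.0, 0.0]
ft_force: [-0.2, 0.2, -0.3]
grip_width: 1.001
```

```bash
python3 look.py w17
```

```text
t20.90 [ 0.4331 -0.2378  0.0047] xang -17.00 tilt [-0.0003 -0.    ] F [-0.1582  0.2192 -0.3263] w1.001
tcp shelf [-0.1761 -0.2273 -0.0211]
```

View pics/w17v.png

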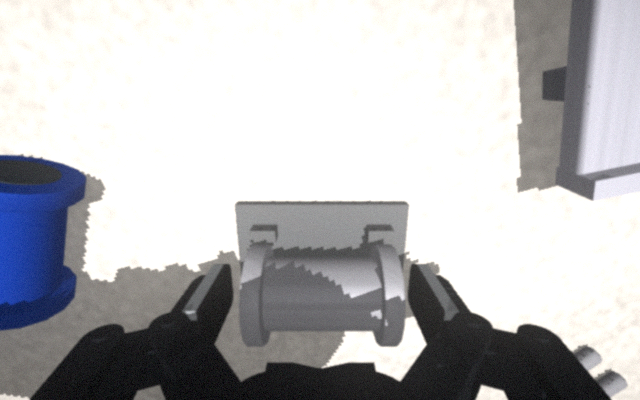

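{"fn": "send_rows", "kwargs": {
  "steps": [
    [[0,0,0],0],
    [[0,0,0],0],
    [[0,0,0],0],
    [[0,0,0],0],
    [[0,0,0],0],
    [[0,0,-0.004],0],
    [[0,0,-0.014],0],
    [[0,0,-0.025],0]
  ],
  "hand": 0.6,
  "force": 45
}}

```text
clock: 21.95
position: [0.4325, -0.2377, 0.0302]
ee_rot: [0.989, -0.148, -0.0, -0.0]
ft_force: [0.5, 0.5, -6.2]
grip_width: 0.748
```

```bash
python3 look.py w18
```

```text
t21.95 [ 0.4325 -0.2377  0.0302] xang -17.03 tilt [-0.0009  0.0003] F [ 0.5485  0.5423 -6.1593] w0.748
tcp shelf [-0.1767 -0.2254  0.0043]
```

View pics/w18v.png

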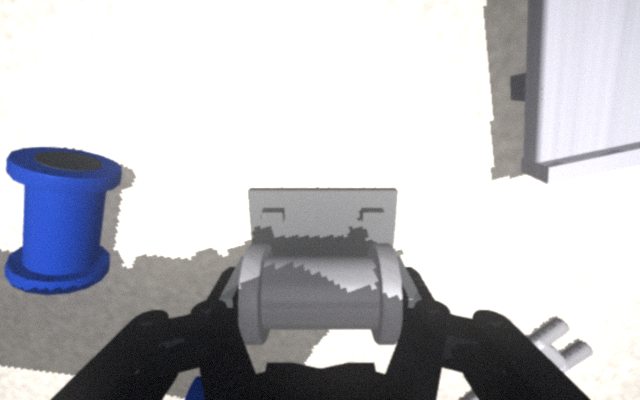

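```bash
cat > pl.py <<'E'
from h import *
o,M=rep(); print(to_sh(M[:3,3]))
V=np.array([0,-np.sin(A4),-np.cos(A4)])*.0228
for q in [(0,.02,.14),(0,.0265,.070),(0,.0245,.024),(0,.0245,.022),(0,.0278,.022)]: shift(M,from_sh(np.array(q)+V),-4.5)
E
python3 pl.py
```

```text
t22.00 [ 0.4334 -0.2382  0.0316] xang -17.04 tilt [ 0.0012 -0.0002] F [ 0.8997 -1.2174 -4.9786] w0.743
[-0.1757 -0.2258  0.0058]
-> [ 0.6271 -0.0169  0.1599] shift [ 0.1205 -0.2683 -0.1281] spin -0.21883747660138253
-> [ 0.628  -0.0056  0.0905] shift [ 0.1179 -0.2794 -0.0587] spin -0.21883747660138253
-> [ 0.6281 -0.0044  0.0445] shift [ 0.1176 -0.2806 -0.0127] spin -0.21883747660138253
-> [ 0.6281 -0.0042  0.0425] shift [ 0.1176 -0.2807 -0.0107] spin -0.21883747660138253
-> [ 0.6284 -0.001   0.0427] shift [ 0.1169 -0.2839 -0.0109] spin -0.21883747660138253
```

{"fn": "send_rows", "kwargs": {
  "steps": [
    [[0,0,-0.04],0],
    [[0.005,-0.01,-0.08],0],
    [[0.02,-0.04,-0.115],-0.03],
    [[0.04,-0.085,-0.128],-0.07],
    [[0.06,-0.13,-0.128],-0.11],
    [[0.08,-0.175,-0.128],-0.15],
    [[0.1,-0.22,-0.128],-0.19],
    [[0.12,-0.262,-0.128],-0.219]
  ]
}}

```text
clock: 23.0
position: [0.6251, -0.0208, 0.1577]
ee_rot: [0.999, -0.038, -0.0, -0.0]
ft_force: [1.1, -0.3, -6.0]
grip_width: 0.744
```

```bash
python3 pl.py
```

```text
t23.00 [ 0.6251 -0.0208  0.1577] xang -4.38 tilt [-0.0004  0.0002] F [ 1.0823 -0.2891 -6.0165] w0.744
[-0.0017  0.0143  0.1154]
-> [ 0.6271 -0.0169  0.1599] shift [ 0.0017 -0.004  -0.0022] spin 0.0021523487628587468
-> [ 0.628  -0.0056  0.0905] shift [ 0.0018 -0.0154  0.0672] spin 0.0021523487628587468
-> [ 0.6281 -0.0044  0.0445] shift [ 0.0018 -0.0166  0.1132] spin 0.0021523487628587468
-> [ 0.6281 -0.0042  0.0425] shift [ 0.0018 -0.0167  0.1152] spin 0.0021523487628587468
-> [ 0.6284 -0.001   0.0427] shift [ 0.0018 -0.02    0.115 ] spin 0.0021523487628587468
```

{"fn": "send_rows", "kwargs": {
  "steps": [
    [[0.0005,-0.008,0.01],0],
    [[0.0005,-0.013,0.03],0],
    [[0.0005,-0.014,0.05],0],
    [[0.0005,-0.014,0.07],0],
    [[0.0005,-0.014,0.088],0],
    [[0.0005,-0.014,0.1],0],
    [[0.0005,-0.014,0.105],0],
    [[0.0005,-0.014,0.105],0]
  ]
}}

```text
clock: 24.0
position: [0.6262, -0.0086, 0.0528]
ee_rot: [0.999, -0.039, 0.0, -0.0]
ft_force: [0.2, -0.7, -5.9]
grip_width: 0.743
```

```bash
python3 pl.py; python3 look.py w19
```

```text
t24.00 [ 0.6262 -0.0086  0.0528] xang -4.48 tilt [0.0001 0.    ] F [ 0.1666 -0.678  -5.948 ] w0.743
[-0.0016  0.0192  0.0099]
-> [ 0.6271 -0.0169  0.1599] shift [ 0.0016  0.0083 -0.1071] spin 0.00042846225200143806
-> [ 0.628  -0.0056  0.0905] shift [ 0.0016 -0.0031 -0.0377] spin 0.00042846225200143806
-> [ 0.6281 -0.0044  0.0445] shift [ 0.0016 -0.0043  0.0083] spin 0.00042846225200143806
-> [ 0.6281 -0.0042  0.0425] shift [ 0.0016 -0.0045  0.0103] spin 0.00042846225200143806
-> [ 0.6284 -0.001   0.0427] shift [ 0.0016 -0.0078  0.0101] spin 0.00042846225200143806
t24.00 [ 0.6262 -0.0086  0.0528] xang -4.48 tilt [0.0001 0.    ] F [ 0.1666 -0.678  -5.948 ] w0.743
tcp shelf [-0.0016  0.0192  0.0099]
comp 60500 [322.1256 120.8545] rect [-1.6 89.5] [86.9 84.1] 0.44 h 0.0449 lo/hi x -0.0429 0.0397 y 0.0496 0.1305
comp 623 [390.4976 281.6726] rect [25.9 36.6] [8.1 9.4] 1.6 h 0.0459 lo/hi x 0.0219 0.0296 y 0.0325 0.0411
comp 502 [248.9382 281.4841] rect [-30.2  36.7] [9.  7.2] 88.95 h 0.0461 lo/hi x -0.0335 -0.0268 y 0.0327 0.0409
comp 4046 [320.7756 297.6391] rect [-2.2 27.3] [15.6 48.2] 89.8 h 0.0451 lo/hi x -0.0254 0.0212 y 0.0210 0.0343
```

View pics/w19v.png

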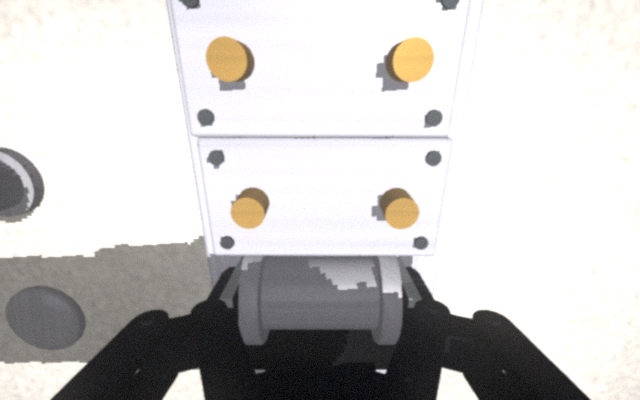

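{"fn": "send_rows", "kwargs": {
  "steps": [
    [[0.001,-0.003,0],0],
    [[0.0019,-0.0045,0],0],
    [[0.0019,-0.0045,0.003],0],
    [[0.0019,-0.0045,0.006],0],
    [[0.0019,-0.0045,0.008],0],
    [[0.0019,-0.0045,0.0095],0],
    [[0.0019,-0.0045,0.0095],0],
    [[0.0019,-0.0045,0.0095],0]
  ]
}}

```text
clock: 25.05
position: [0.6282, -0.0041, 0.0436]
ee_rot: [0.999, -0.039, -0.0, -0.0]
ft_force: [-4.1, 0.2, 0.2]
grip_width: 0.748
```

```bash
python3 pl.py; python3 look.py w20
```

```text
t25.05 [ 0.6282 -0.0041  0.0436] xang -4.47 tilt [-0.0001  0.0003] F [-4.082   0.1988  0.2149] w0.748
[0.0001 0.0231 0.0003]
-> [ 0.6271 -0.0169  0.1599] shift [-0.0001  0.0129 -0.1164] spin 0.0005640056917797232
-> [ 0.628  -0.0056  0.0905] shift [-0.0001  0.0015 -0.047 ] spin 0.0005640056917797232
-> [ 0.6281 -0.0044  0.0445] shift [-0.0001  0.0003 -0.001 ] spin 0.0005640056917797232
-> [ 0.6281 -0.0042  0.0425] shift [-0.0001  0.0002  0.001 ] spin 0.0005640056917797232
-> [ 0.6284 -0.001   0.0427] shift [-0.0001 -0.0031  0.0008] spin 0.0005640056917797232
t25.05 [ 0.6282 -0.0041  0.0436] xang -4.47 tilt [-0.0001  0.0003] F [-4.082   0.1988  0.2149] w0.748
tcp shelf [0.0001 0.0231 0.0003]
comp 71476 [316.9151 130.6794] rect [-1.6 90.4] [86.8 86. ] 0.31 h 0.0448 lo/hi x -0.0429 0.0397 y 0.0498 0.1325
comp 323 [248.2477 309.2136] rect [-28.5  31.9] [9.7 7.1] 85.89 h 0.0420 lo/hi x -0.0316 -0.0250 y 0.0275 0.0364
comp 401 [392.6683 310.5611] rect [27.7 31.5] [ 7.1 10.7] 5.53 h 0.0421 lo/hi x 0.0239 0.0309 y 0.0268 0.0363
```

View pics/w20v.png

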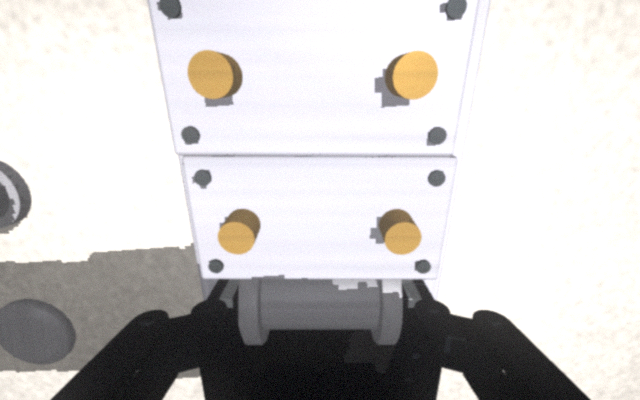

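{"fn": "send_rows", "kwargs": {
  "steps": [
    [[0,-0.001,-0.0002],0],
    [[0,-0.002,-0.0003],0],
    [[0,-0.003,-0.0004],0],
    [[0,-0.0035,-0.0004],0],
    [[0,-0.004,-0.0004],0],
    [[0,-0.0042,-0.0004],0],
    [[0,-0.0042,-0.0004],0],
    [[0,-0.0042,-0.0004],0]
  ]
}}

```text
clock: 26.1
position: [0.6286, -0.0033, 0.0437]
ee_rot: [0.999, -0.04, 0.0, 0.002]
ft_force: [-1.6, -8.9, -3.2]
grip_width: 0.741
```

```bash
python3 look.py w21
```

```text
t26.10 [ 0.6286 -0.0033  0.0437] xang -4.61 tilt [ 0.0004 -0.0035] F [-1.5929 -8.9392 -3.2388] w0.741
tcp shelf [0.0005 0.024  0.0003]
comp 72196 [315.2617 131.3871] rect [-1.6 91.1] [87. 87.] 0.12 h 0.0448 lo/hi x -0.0429 0.0397 y 0.0498 0.1335
comp 328 [248.622 309.439] rect [-27.9  32.8] [10.1  6.6] 86.64 h 0.0419 lo/hi x -0.0309 -0.0247 y 0.0282 0.0376
comp 404 [392.2797 311.0545] rect [27.6 32.4] [ 7.1 10.7] 1.15 h 0.0422 lo/hi x 0.0243 0.0311 y 0.0276 0.0371
```

View pics/w21v.png

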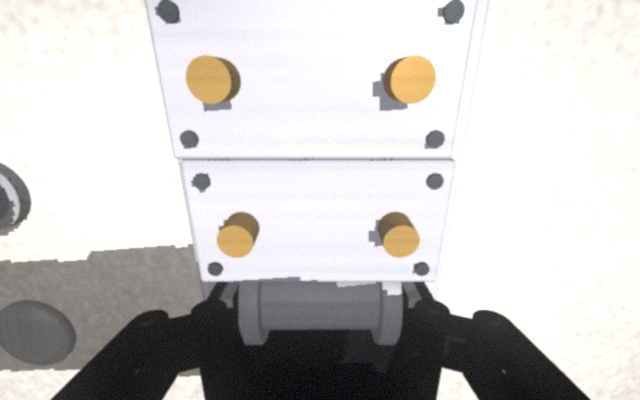

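{"fn": "send_rows", "kwargs": {
  "steps": [
    [[0,0.001,0],0],
    [[0,0.002,0],0],
    [[0,0.0025,0],0],
    [[0,0.0025,0],0],
    [[0,0.0025,0],0],
    [[0,0.0025,0],0],
    [[0,0.0025,0],0],
    [[0,0.0025,0],0]
  ]
}}

```text
clock: 27.15
position: [0.6286, -0.0033, 0.0437]
ee_rot: [0.999, -0.039, 0.0, 0.0]
ft_force: [0.0, -6.0, -4.7]
grip_width: 0.745
```

{"fn": "send_rows", "kwargs": {
  "steps": [
    [[0,0,0],0],
    [[0,0,0],0],
    [[0,0,0],0],
    [[0,0,0],0],
    [[0,0,-0.005],0],
    [[0,0,-0.02],0],
    [[0,0,-0.05],0],
    [[0,0.0,-0.08],0]
  ],
  "hand": 1.0
}}

```text
clock: 28.15
position: [0.6285, -0.0026, 0.1257]
ee_rot: [0.999, -0.039, 0.0, -0.0]
ft_force: [1.0, -0.0, -0.5]
grip_width: 0.995
```

```bash
python3 look.py w22;python3 m4.py w22
```

```text
t28.15 [ 0.6285 -0.0026  0.1257] xang -4.48 tilt [0.0007 0.0001] F [ 1.0436 -0.0192 -0.5441] w0.995
tcp shelf [0.0003 0.0304 0.0821]
comp 31001 [318.4908  98.3453] rect [ -1.1 102.5] [109.   87.2] 89.9 h 0.0448 lo/hi x -0.0425 0.0404 y 0.0500 0.1560
comp 331 [362.71   244.7644] rect [27.5 20.5] [23.1  7.5] 86.79 h 0.0425 lo/hi x 0.0240 0.0314 y 0.0093 0.0315
px [321.0459 274.5767] [ 265  237  113   60 4592]
all 4592 [ 0.7 -9.7] [83.4 40.6] 0.25095099210739136 x [-0.0407  0.0419] y [-0.0293  0.0097] h [0.0107 0.0318]
top 2461 [ 0.5 -9.6] [83.3 40.6] 0.591031014919281 x [-0.0407  0.0417] y [-0.0295  0.0104] h [0.0267 0.0333]
-0.045 top y -0.029830995409982814 -0.012624376046781615
-0.035 top y -0.02994623919951529 -0.011503322182605238
-0.025 top y -0.03012447090465352 0.010493152442782393
-0.015 top y -0.02903922908424444 0.010560324629519799
-0.005 top y -0.029146457040794813 0.01050311661019252
0.005 top y -0.0293837942502474 0.01057042005929389
0.015 top y -0.02946999476050122 0.010558713022114209
0.025 top y -0.02900648703168847 0.010560162849910695
0.035 top y -0.028795445325025877 0.0021699240834837617
0.045 top y -0.029437231686159582 -0.011026547270973915
```

View pics/w22v.png

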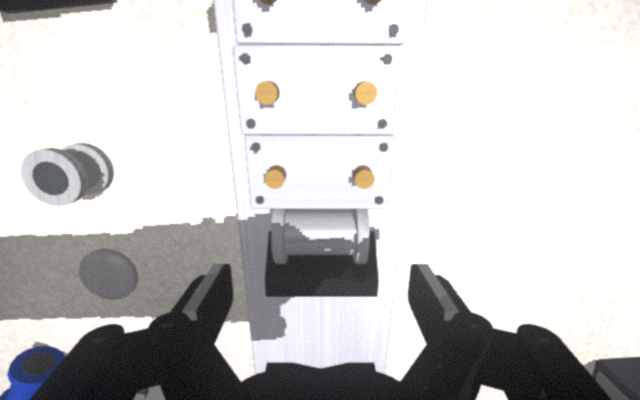

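```bash
python3 -c "
from h import *
o,M=st()
for q in [(0.0005,-.06,.075),(0.0005,-.06,.010),(0.0005,-.042,.010)]: shift(M,from_sh(q),-4.5)"
```

```text
-> [ 0.6217 -0.092   0.1123] shift [-0.002   0.0896  0.0177] spin -4.662586722847806e-05
-> [ 0.6221 -0.0875  0.0474] shift [-0.0024  0.0852  0.0825] spin -4.662586722847806e-05
-> [ 0.6235 -0.0696  0.0487] shift [-0.0024  0.0672  0.0813] spin -4.662586722847806e-05
```

```bash
python3 -c "
from h import *
o,M=rep(); print(to_sh(M[:3,3]), M[:3,:3], sh_pose())
"
```

```text
t28.20 [ 0.6306 -0.0028  0.1301] xang -4.50 tilt [0.0062 0.0009] F [ 2.9201 -1.1189  3.1796] w1.001
[0.0024 0.0306 0.0865] [[ 0.9969 -0.0785  0.0062]
 [-0.0785 -0.9969  0.0009]
 [ 0.0061 -0.0013 -1.    ]] [[ 0.9969  0.0783 -0.0055  0.6263]
 [-0.0785  0.9945 -0.0697 -0.0271]
 [ 0.      0.0699  0.9976  0.0417]
 [ 0.      0.      0.      1.    ]]
```

{"fn": "send_rows", "kwargs": {
  "steps": [
    [[0,0.02,0],0],
    [[0,0.05,0.0],0],
    [[0,0.08,0.005],0],
    [[0,0.087,0.025],0],
    [[0,0.087,0.05],0],
    [[0,0.086,0.07],0],
    [[0,0.085,0.076],0],
    [[0,0.085,0.076],0]
  ],
  "hand": 0.6
}}

```text
clock: 29.2
position: [0.6217, -0.0868, 0.0474]
ee_rot: [0.999, -0.039, -0.0, -0.0]
ft_force: [-0.2, 0.1, -0.2]
grip_width: 0.603
```

```bash
python3 look.py w23;python3 m4.py w23 | head -3
```

```text
t29.20 [ 0.6217 -0.0868  0.0474] xang -4.44 tilt [-0.0006  0.0001] F [-0.175   0.1329 -0.2432] w0.603
tcp shelf [ 0.0001 -0.0593  0.0099]
comp 6462 [320.1476  10.4019] rect [-0.7 50.2] [84.7  5.2] 0.02 h 0.0447 lo/hi x -0.0416 0.0402 y 0.0477 0.0525
comp 1682 [235.9768 115.1837] rect [-28.   20.3] [23.4  8.3] 89.34 h 0.0426 lo/hi x -0.0318 -0.0240 y 0.0095 0.0314
comp 1674 [406.0992 116.1207] rect [27.8 19.9] [22.5  8.5] 89.87 h 0.0426 lo/hi x 0.0236 0.0316 y 0.0096 0.0306
px [322.9394 196.5607] [  222   149   203    88 15274]
all 15274 [  0.6 -12.2] [83.5 35.6] 0.4593491554260254 x [-0.0404  0.0417] y [-0.0293  0.005 ] h [0.0114 0.0307]
top 8140 [  0.5 -12.2] [83.4 35.6] 0.4593491554260254 x [-0.0404  0.0417] y [-0.0295 -0.0004] h [0.0267 0.0309]
```

View pics/w23v.png

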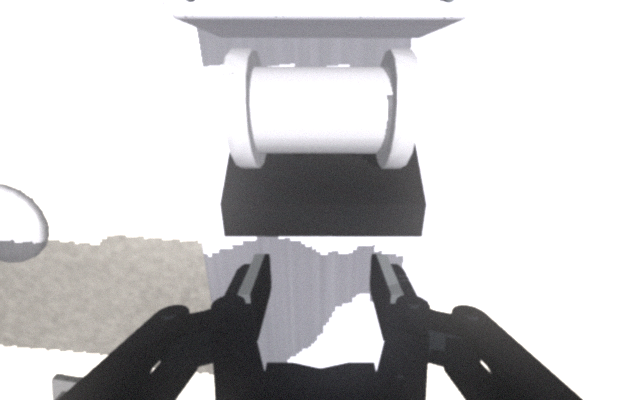

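{"fn": "send_rows", "kwargs": {
  "steps": [
    [[0,-0.006,-0.0004],0],
    [[0,-0.012,-0.0008],0],
    [[0,-0.016,-0.0011],0],
    [[0,-0.018,-0.0013],0],
    [[0,-0.0195,-0.0014],0],
    [[0,-0.021,-0.0015],0],
    [[0,-0.0225,-0.0016],0],
    [[0,-0.0225,-0.0016],0]
  ]
}}

```text
clock: 30.25
position: [0.6236, -0.0649, 0.0494]
ee_rot: [0.999, -0.039, 0.0, 0.0]
ft_force: [-0.4, -3.2, 3.6]
grip_width: 0.602
```

```bash
python3 look.py w24;python3 m4.py w24 | head -3
```

```text
t30.25 [ 0.6236 -0.0649  0.0494] xang -4.48 tilt [ 0.0002 -0.0001] F [-0.4369 -3.2364  3.5663] w0.602
tcp shelf [ 0.0003 -0.0373  0.0104]
comp 25354 [319.0736  52.8745] rect [-0.7 61.4] [27.3 85.2] 89.95 h 0.0449 lo/hi x -0.0419 0.0405 y 0.0482 0.0743
comp 1392 [240.5223 163.0812] rect [-28.   26.3] [ 8.3 21.9] 0.33 h 0.0426 lo/hi x -0.0319 -0.0240 y 0.0159 0.0368
comp 1404 [400.5349 163.3868] rect [27.7 26.1] [ 8.4 22.3] 0.55 h 0.0426 lo/hi x 0.0237 0.0316 y 0.0156 0.0368
px [321.6197 235.7266] [  226   188   193   126 14293]
all 14293 [  0.6 -17.4] [58.8 83.6] 89.47745513916016 x [-0.0406  0.0416] y [-0.0435  0.0053] h [0.013  0.0312]
top 7849 [  0.5 -16.5] [83.7 58.1] 1.664297342300415 x [-0.0407  0.0416] y [-0.0427 -0.0058] h [0.0268 0.0323]
```

View pics/w24v.png

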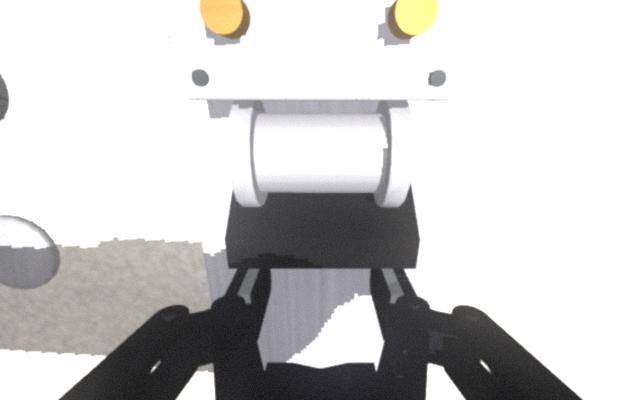

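{"fn": "send_rows", "kwargs": {
  "steps": [
    [[0,-0.0004,0],0],
    [[0,-0.0008,0],0],
    [[0,-0.0012,0],0],
    [[0,-0.0015,0],0],
    [[0,-0.0018,0],0],
    [[0,-0.002,0],0],
    [[0,-0.002,0],0],
    [[0,-0.002,0],0]
  ]
}}

```text
clock: 31.3
position: [0.6236, -0.0647, 0.0495]
ee_rot: [0.999, -0.04, 0.0, 0.001]
ft_force: [-1.3, -8.4, 3.7]
grip_width: 0.599
```

```bash
python3 look.py w25;python3 m4.py w25 | head -3
```

```text
t31.30 [ 0.6236 -0.0647  0.0495] xang -4.55 tilt [ 0.0002 -0.0019] F [-1.293  -8.4366  3.702 ] w0.599
tcp shelf [ 0.0002 -0.0371  0.0105]
comp 25580 [318.5584  53.5454] rect [-0.8 61.5] [27.4 85.1] 89.98 h 0.0448 lo/hi x -0.0419 0.0405 y 0.0482 0.0746
comp 1390 [400.0856 163.9561] rect [27.8 26.5] [22.6  8.6] 89.56 h 0.0426 lo/hi x 0.0237 0.0316 y 0.0158 0.0370
comp 1375 [240.4575 164.1164] rect [-28.1  26. ] [22.4  8.5] 89.41 h 0.0425 lo/hi x -0.0319 -0.0240 y 0.0156 0.0367
px [321.5986 235.8206] [  226   189   193   123 14234]
all 14234 [  0.5 -19.9] [83.9 53.3] 0.18952251970767975 x [-0.0406  0.0416] y [-0.0433  0.0054] h [0.0129 0.0311]
top 7752 [  0.5 -19.3] [83.9 52.9] 1.2127740383148193 x [-0.0407  0.0415] y [-0.0424 -0.006 ] h [0.0268 0.0323]
```

View pics/w25v.png

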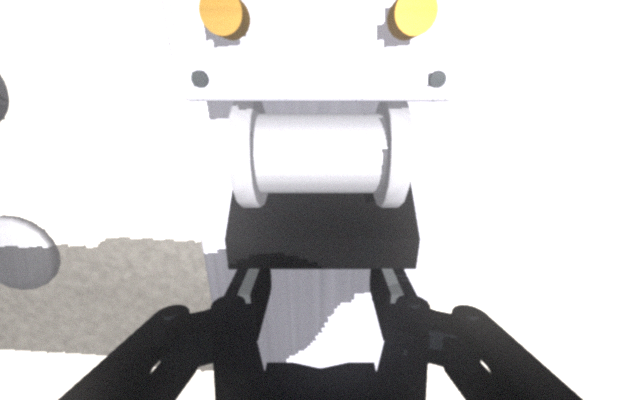

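{"fn": "send_rows", "kwargs": {
  "steps": [
    [[0,0.001,0],0],
    [[0,0.003,0],0],
    [[0,0.01,0],0],
    [[0,0.02,0],0],
    [[0,0.025,-0.02],0],
    [[0,0.03,-0.06],0],
    [[0,0.0,-0.12],0],
    [[0,-0.04,-0.17],0]
  ]
}}

```text
clock: 32.35
position: [0.6265, -0.0277, 0.2183]
ee_rot: [0.999, -0.041, 0.001, 0.0]
ft_force: [1.5, 0.2, 0.9]
grip_width: 0.6
```

```bash
python3 look.py w26;python3 m4.py w26 ; python3 - <<'E'
from h import *
p,d=manip.camera("scene"); cv2.imwrite("pics/s2.png",p[:,:,::-1])
c=p[165:315,240:440,::-1]; cv2.imwrite("pics/s2c.png",np.clip(cv2.resize(c,(800,600),interpolation=cv2.INTER_CUBIC)*1.5,0,255).astype(np.uint8))
E
```

```text
t32.35 [ 0.6265 -0.0277  0.2183] xang -4.66 tilt [ 0.0021 -0.0001] F [1.5472 0.1771 0.9458] w0.600
tcp shelf [0.0003 0.0117 0.1762]
comp 14815 [318.4861  70.7588] rect [ -1.1 102.8] [109.5  87.2] 89.71 h 0.0449 lo/hi x -0.0425 0.0406 y 0.0493 0.1564
px [319.936  198.5105] [ 279  173   84   44 2766]
all 2766 [ 0.3 -5.2] [83.4 38.2] 1.7894642353057861 x [-0.0406  0.0413] y [-0.0242  0.0112] h [0.01   0.0309]
top 1414 [ 0.  -5.8] [83.2 38.1] 3.2000961303710938 x [-0.0406  0.0411] y [-0.0245  0.0094] h [0.0267 0.0312]
-0.045 top y -0.024662034754674312 -0.008095519767752322
-0.035 top y -0.024701682744754715 0.007775032175490921
-0.025 top y -0.02496252606767859 0.011206012984437323
-0.015 top y -0.024069863473299733 -0.005161599379488331
-0.005 top y -0.02366654404356452 -0.005190405579162315
0.005 top y -0.024132652910204798 0.012994945232770005
0.015 top y -0.023694042621878682 -0.005842841312279248
0.025 top y -0.023631890533586317 0.014608777788976906
0.035 top y -0.022702768482734965 0.007462481735274669
0.045 top y -0.022585338862612582 -0.006290641367954062
```

View pics/w26v.png

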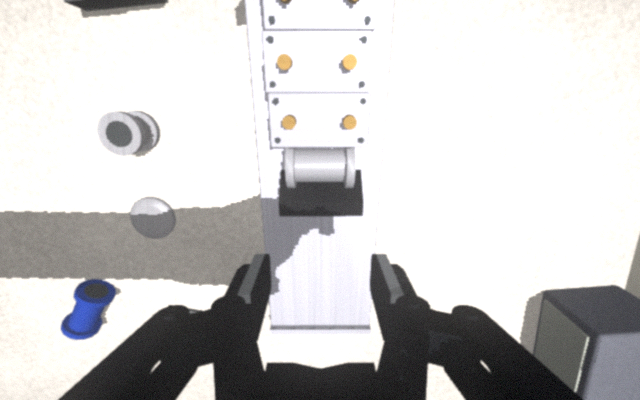

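View pics/s2c.png

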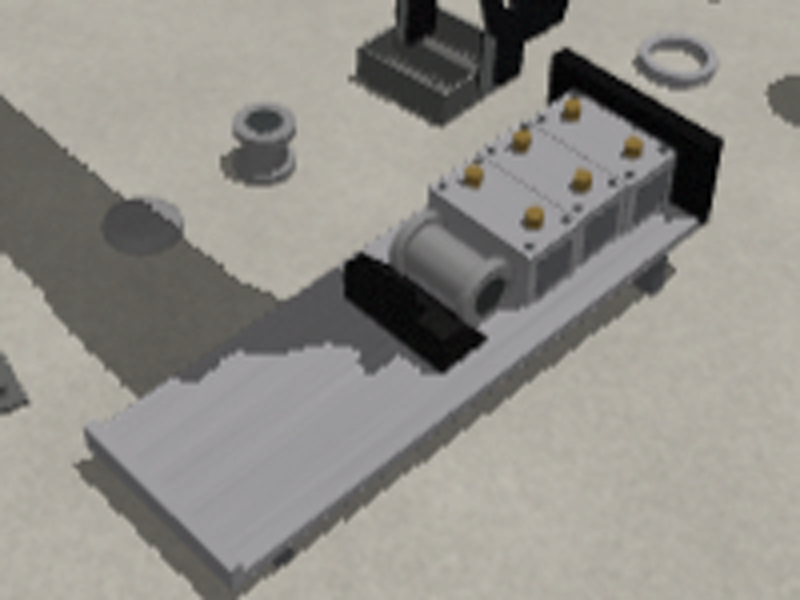

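{"fn": "send_rows", "kwargs": {
  "steps": [
    [[0,0,0],0],
    [[0,0,0],0],
    [[0,0,0],0],
    [[0,0,0],0],
    [[0,0,0],0],
    [[0,0,0],0],
    [[0,0,0],0],
    [[0,0,0],0]
  ]
}}

```text
clock: 33.45
position: [0.6265, -0.0266, 0.2146]
ee_rot: [0.999, -0.039, 0.0, -0.0]
ft_force: [1.2, 0.1, 0.3]
grip_width: 0.6
```

```bash
cat > fin.py <<'E'
from h import *
import sys
from scipy.optimize import least_squares
z=np.load(f"pics/{sys.argv[1]}.npz"); d=z["d"];C=cloud(manip.camera_info("wrist"),d,z["P"]); C[d==0]=np.nan; B=to_sh(C); p=z["p"]
m=(abs(B[...,0])<.036)&(B[...,1]>-.005)&(B[...,1]<.047)&(B[...,2]>.024)&(B[...,2]<.05)&(p.max(-1)>75)
Q=B[m]
def f(t):
    v=Q[:,1]-t[0]*1e-3-np.tan(t[1])*Q[:,0]; w=Q[:,2]-t[2]*1e-3; rr=np.hypot(v,w)
    k1=abs(Q[:,0])<.02; k2=(abs(Q[:,0])>.026)&(abs(Q[:,0])<.031)
    return np.where(k1,rr-.016,np.where(k2,rr-.022,0))*1000
r=least_squares(f,[27,0,22],loss="soft_l1"); print("tube y %.2f yaw %.2f deg h %.2f rms %.2f"%(r.x[0],np.degrees(r.x[1]),r.x[2],np.sqrt((r.fun**2).mean())),"x",np.percentile(Q[:,0],[1,99]),len(Q))
T=B[(abs(B[...,2]-.045)<.003)&(abs(B[...,0])<.05)&(p.min(-1)>60)&(B[...,1]>.044)]
for b in (-.035,-.015,.005,.025): 
    k=(T[:,0]>b)&(T[:,0]<b+.01); print("c low edge y at x %.3f: %.4f"%(b+.005,T[k][:,1].min()))
K=B[(abs(B[...,2]-.030)<.0025)&(abs(B[...,0])<.05)&(p.max(-1)<75)&(B[...,1]<-.0)&(B[...,1]>-.05)]
X=[];Y=[]
for b in np.arange(-.04,.04,.005):
    k=(K[:,0]>b)&(K[:,0]<b+.005); X.append(b+.0025); Y.append(K[k][:,1].min())
print("chock back",np.round(Y,4),"yaw deg",np.degrees(np.polyfit(X,Y,1)[0]),"x",np.percentile(K[:,0],[.5,99.5]))
E
python3 look.py w27; python3 fin.py w27; python3 m3.py w27 | tail -22; python3 fin.py w23
```

```text
t33.45 [ 0.6265 -0.0266  0.2146] xang -4.47 tilt [0.0001 0.0001] F [1.2199 0.0728 0.2844] w0.600
tcp shelf [0.0002 0.0126 0.1724]
comp 15225 [319.4841  71.6483] rect [ -1.1 102.8] [110.4  87.2] 89.72 h 0.0449 lo/hi x -0.0425 0.0407 y 0.0493 0.1565
tube y 25.97 yaw 0.00 deg h 21.61 rms 0.52 x [-0.0313  0.0316] 2381
c low edge y at x -0.030: 0.0488
c low edge y at x -0.010: 0.0477
c low edge y at x 0.010: 0.0478
c low edge y at x 0.030: 0.0478
chock back [-0.0244 -0.0244 -0.0243 -0.0249 -0.0243 -0.0244 -0.0244 -0.0241 -0.0245
 -0.0241 -0.0242 -0.023  -0.0235 -0.0234 -0.0232 -0.0234] yaw deg 1.0946232875577282 x [-0.0406  0.0411]
0.032 deck -0.0651 0.0649 c-0.0001  top -0.0316 0.0318 c0.0001
0.039 deck -0.0644 0.0647 c0.0002  top -0.0314 0.0316 c0.0001
0.047 deck -0.0649 0.0647 c-0.0001  top -0.0426 0.0411 c-0.0008
0.054 deck -0.0650 0.0642 c-0.0004  top -0.0427 0.0418 c-0.0004
0.062 deck -0.0645 0.0650 c0.0002  top -0.0428 0.0423 c-0.0003
0.069 deck -0.0652 0.0650 c-0.0001  top -0.0425 0.0418 c-0.0004
0.077 deck -0.0644 0.0647 c0.0002  top -0.0428 0.0421 c-0.0003
0.084 deck -0.0647 0.0
[... 469 characters left out ...]
43 0.0424 c-0.0009
0.144 deck -0.0650 0.0649 c-0.0000  top -0.0423 0.0422 c-0.0000
0.152 deck -0.0653 0.0645 c-0.0004  top -0.0425 0.0427 c0.0001
0.159 deck -0.0647 0.0649 c0.0001  top -0.0421 0.0421 c-0.0000
0.167 deck -0.0650 0.0652 c0.0001  top -
0.174 deck -  top -
0.182 deck -  top -
0.189 deck -  top -
tube y 20.40 yaw -0.01 deg h 21.63 rms 0.46 x [-0.0314  0.0311] 18562
c low edge y at x -0.030: 0.0476
c low edge y at x -0.010: 0.0477
c low edge y at x 0.010: 0.0476
c low edge y at x 0.030: 0.0476
chock back [-0.0499 -0.0497 -0.0497 -0.0302 -0.0298 -0.0299 -0.0296 -0.0296 -0.0296
 -0.0299 -0.0298 -0.0296 -0.0296 -0.0498 -0.0499 -0.05  ] yaw deg 0.021877987804171318 x [-0.0404  0.0417]
```

```bash
python3 - <<'E'
from h import *
z=np.load("pics/w11.npz"); d=z["d"];C=cloud(manip.camera_info("wrist"),d,z["P"]); C[d==0]=np.nan; B=to_sh(C)
T=B[(abs(B[...,2]-.045)<.004)&(abs(B[...,0])<.05)]
for b in (-.035,-.015,.005,.025):
    k=(T[:,0]>b)&(T[:,0]<b+.01); print(b+.005,T[k][:,1].min(),T[k][:,1].max())
p=z["p"]; cv2.imwrite("pics/w11c.png",np.clip(cv2.resize(p[80:250,230:410,::-1],(630,595),interpolation=cv2.INTER_CUBIC),0,255))
p,d=manip.camera("top"); cv2.imwrite("pics/t2c.png",np.clip(cv2.resize(p[110:300,230:470,::-1],(750,594),interpolation=cv2.INTER_CUBIC)*1.6,0,255).astype(np.uint8))
E
```

```text
-0.030000000000000002 0.04787858329961252 0.18120644715610343
-0.009999999999999998 0.04819004868491333 0.18126204796311662
0.01 0.048234437102963976 0.1980296724273268
0.030000000000000002 0.0478052416135451 0.19805242481776947
```

View pics/w11c.png

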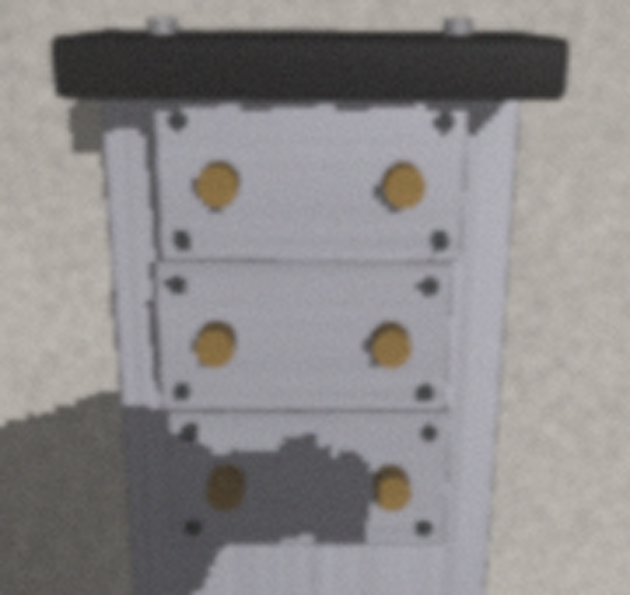

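View pics/t2c.png

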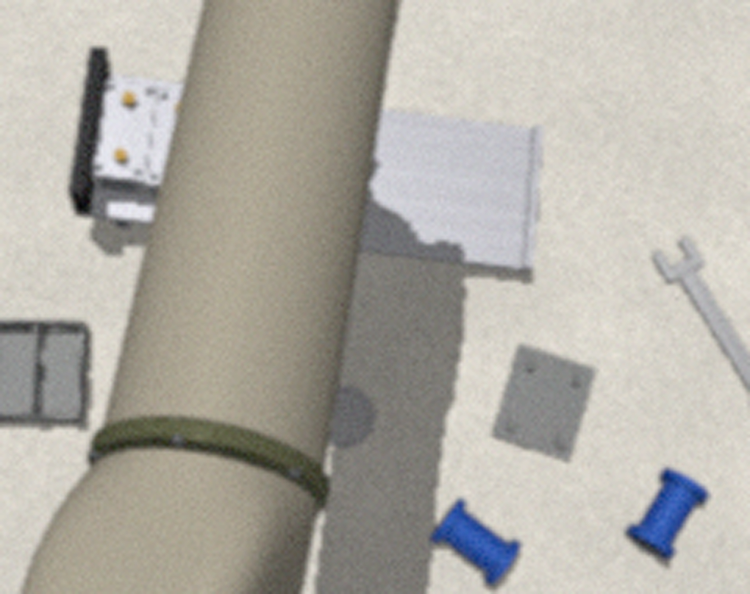

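{"fn": "send_rows", "kwargs": {
  "steps": [
    [[0,-0.02,0],0],
    [[0,-0.04,0],0],
    [[0,-0.06,0],0],
    [[0,-0.06,0],0],
    [[0,-0.06,0],0],
    [[0,-0.06,0],0],
    [[0,-0.06,0],0],
    [[0,-0.06,0],0]
  ]
}}

```text
clock: 34.55
position: [0.6312, 0.0328, 0.2146]
ee_rot: [0.999, -0.039, 0.0, -0.0]
ft_force: [0.2, 0.2, 0.4]
grip_width: 0.598
```

```bash
python3 look.py w28; python3 m2.py w28|tail -8; python3 - <<'E'
from h import *
z=np.load("pics/w28.npz"); d=z["d"];C=cloud(manip.camera_info("wrist"),d,z["P"]); C[d==0]=np.nan; B=to_sh(C); p=z["p"]
T=B[(abs(B[...,2]-.045)<.003)&(abs(B[...,0])<.05)&(p.max(-1)>75)]
for b in (-.035,-.015,.005,.025):
    k=(T[:,0]>b)&(T[:,0]<b+.01); print("a/c extents",b+.005,T[k][:,1].min(),T[k][:,1].max())
# column profile along shelf near a/stop
u=318
for v in range(0,400):
    b=B[v,u]
    if .165<b[1]<.2: print(v,b,p[v,u])
m=(B[...,1]>.13)&(B[...,1]<.2)&(abs(B[...,0])<.07); vs,us=np.where(m); print(vs.min(),vs.max(),us.min(),us.max())
cv2.imwrite("pics/w28c.png",np.clip(cv2.resize(p[max(vs.min()-5,0):vs.max()+5,us.min()-5:us.max()+5,::-1],(760,400),interpolation=cv2.INTER_NEAREST)*1.3,0,255).astype(np.uint8))
E
```

```text
t34.55 [0.6312 0.0328 0.2146] xang -4.50 tilt [0.0001 0.0001] F [0.1768 0.2283 0.4452] w0.598
tcp shelf [0.0002 0.0721 0.1683]
comp 15367 [319.7126 129.3499] rect [ -1.  115.7] [134.1  87. ] 89.81 h 0.0449 lo/hi x -0.0421 0.0410 y 0.0505 0.1818
stop n 4454
stop top y [0.183  0.1833 0.1901 0.1964 0.197 ] x [-0.0627  0.0616] h [0.0549 0.0598 0.0611]
-0.06 [0.183  0.1969]
-0.04 [0.183  0.1969]
-0.02 [0.183 0.197]
0.00 [0.183 0.197]
0.02 [0.183 0.197]
0.04 [0.183 0.197]
a/c extents -0.030000000000000002 0.03150828439183677 0.182524516611605
a/c extents -0.009999999999999998 0.04867374940431542 0.1825550781636674
a/c extents 0.01 0.04870007778387052 0.182555590196626
a/c extents 0.030000000000000002 0.017615888621526462 0.1825654467458632
26 [-0.0018  0.1976  0.0594] [79 77 75]
27 [-0.0018  0.197   0.0595] [48 46 46]
28 [-0.0018  0.1963  0.0602] [49 49 48]
29 [-0.0018  0.1959  0.0587] [51 49 50]
30 [-0.0018  0.195   0.0606] [48 48 47]
31 [-0.0018  0.1946  0.0589] [47 48 48]
32 [-0.0018  0.1938  0.0608] [46 45 47]
33 [-0.0018  0.1932  0.0605] [47 48 47]
34 [-0.0018  0.1927  0.0594] [46 45 
[... 1064 characters left out ...]
 [-0.0019  0.1762  0.0457] [167 165 174]
62 [-0.0019  0.1756  0.0443] [165 163 172]
63 [-0.0019  0.1749  0.0453] [165 164 172]
64 [-0.0019  0.1742  0.0442] [169 167 174]
65 [-0.0019  0.1734  0.0465] [163 163 171]
66 [-0.0019  0.1728  0.0453] [164 163 171]
67 [-0.0019  0.1721  0.0449] [166 165 172]
68 [-0.0019  0.1714  0.0443] [167 164 173]
69 [-0.0019  0.1707  0.0455] [165 164 171]
70 [-0.0019  0.17    0.0456] [166 164 171]
71 [-0.0019  0.1693  0.0443] [166 164 173]
72 [-0.0019  0.1685  0.0453] [167 166 174]
73 [-0.0019  0.1678  0.0448] [165 165 171]
74 [-0.0019  0.1671  0.0451] [165 163 172]
75 [-0.0019  0.1664  0.0438] [163 161 171]
76 [-0.0019  0.1657  0.0446] [162 159 168]
26 123 228 413
```

View pics/w28c.png

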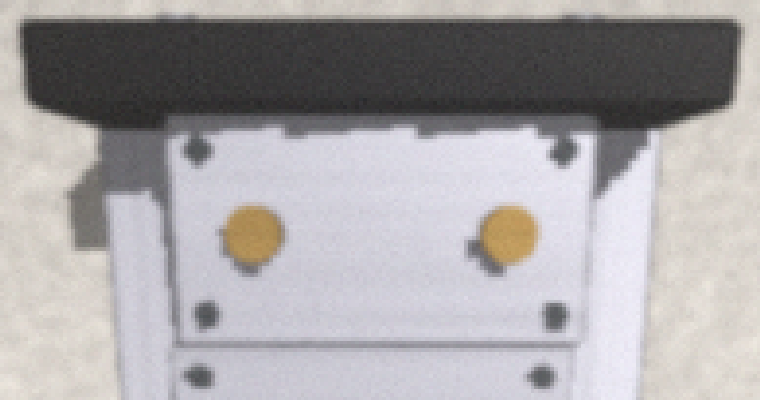

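The wrist profile shows module a's top running right up to the stop face, both at y = 183 mm, so there is no gap. The robot is clear of everything, so I'm handing in.

```bash
python3 -c "
from h import *
rep(); print(manip.hand_in())"
```

```text
t34.60 [0.6312 0.033  0.2146] xang -4.49 tilt [0.0001 0.0001] F [ 0.2491  0.522  -0.9234] w0.600
the job is handed in; nothing more can be done
None
```

I handed the job in at 34.6 s with the shelf row closed up and the robot clear of everything.

**What I did**
- **Modules:** I centred b and c with sideways nudges. I then pushed all three up against the stop with two spread fingers, peaking at about 16 N.
- **Chock:** I centred the chock and slid it to about 8 mm short of its final place before laying the tube, so the tube could not roll away on release. This is a small departure from the order you gave; its final slide came last.
- **Tube:** I gripped the grey tube by its ends, lifted it from the rest and set it against the lowest module. On release it rolled about 7 mm down to the chock.
- **Final push:** I slid the chock up with the tube ahead of it until the force rose to about 8 N with no further movement.

**Last checks, from wrist camera depth**

| Check | Result |
|---|---|
| Module a to stop | No measurable gap |
| Tube axis to module c face | About 21.7 mm measured, 22 mm nominal |
| Tube | Lying on the deck, square, centred within 0.5 mm |
| Chock to tube | About 29.9 mm measured, 30.3 mm nominal |
| Modules a and c, chock | Centred within 0.5 mm |

**Imperfect or uncertain**
- **Module b:** it sits about 2 mm off centre towards -x. I left it rather than disturb the row.
- **Chock angle:** one reading suggested the chock is turned by up to 1°. I think that is pixel rounding, but I did not confirm it.
- **Along-slope positions:** different views disagreed by 1–2 mm. I therefore relied on the rise in contact force to tell that the parts were touching.

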